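# Snap the retaining clip onto the lamp's pivot pin with the fork tool

## Robot

A 6-joint arm with a two-finger parallel gripper is mounted at the origin on the work surface. World frame = base frame: x ahead of the robot, y to its left, z up, the work surface at z = 0. Lengths are in m, angles in degrees, forces in N, time in s.
With the tool pointing down it reaches from about 0.375 to 0.9 m from the base axis. Payload 3.1 kg.
Tool frame: the origin (TCP) lies midway between the tips of the shut fingers; the grasp point (between the pads) lies 19 mm behind it; z points along the fingers, y is the line along which they close (so a half turn about z gives the same grasp; the last joint's range is limited). The gripper opens to 87 mm and grips with 3 to 60 N. Pads are 19 mm wide; open, the fingers measure 117 mm over their backs; the gripper's body (75 mm by 190 mm) begins 51 mm behind the grasp point.
Start: joints at [66.205, 30.224, 82.088, -0, 67.689, -10.227], TCP at [0.147, 0.608, 0.223] pointing down, gripper open.
Joint ranges: [-176.69, 176.69], [-43.24, 126.21], [12.49, 139.97], [-82, 262], [0, 151.66], [-163.58, 163.58]. Speed limits (degrees/s): [159.86, 159.86, 180, 180, 180, 180].

## Interface

Orientations are given as a 3x3 rotation matrix whose columns are the frame's x, y, z axes.
In Python, from rig import bot gives the robot as it stands.
- The arm moves only by the shell command python3 steer.py, which reads ROWS from standard input. ROWS is a JSON list of rows, 1 to 20 of them, each written [[dx, dy, dz], [rx, ry, rz], opening]: dx, dy, dz in units of 100 mm, then a rotation vector rx, ry, rz in degrees, then the opening from 0.0 (shut) to 1.0 (fully open); each row is the pose to reach, as a shift and turn from the pose commanded when the command began, along the tool's axes at that moment; what a row does not reach only later rows make up. A row lasts 1/10 s, in which the tool goes at most 0.05 m and 8.59 degrees, less where a joint would pass 70% of its speed; a pose out of reach is approached as far as the arm can. The fingers move at their own pace and stop on an object; the grip force is fixed at half the most. Time passes only in rows, so rows that do not move let the fingers close. It prints the time, the measured TCP pose, the force, the opening and the grip force at its end. Input that does not fit is refused with a message, and nothing moves.
- bot.read_state(): the state, without advancing time (a new reading comes with each control period).
- bot.capture(name): name is "side" or "top"; returns a dict with "color" (420x560x3 uint8, red, green, blue), "K" (3x3 intrinsics, pixels), "D" ([k1, k2, p1, p2, k3] as OpenCV has them; the pictures are not rectified), "view" (4x4, takes a point from world to camera coordinates). Camera axes: x right, y up, looking along -z (the intrinsics and any distortion apply to the point x, -y, -z); pixel columns grow to the right and rows downward; lengths in m; the calibration is good to about 2 mm. A picture is of the moment at which its call begins. There is no depth.
- bot.hand_in(): hands the job in; it is judged then, once.
The state is a dict: "time_s": time; "joint_positions": joint angles; "qvel": joint speeds; "tau": joint torques, N m; "position": TCP position; "tcp_rot": TCP orientation; "force": force on the tool from outside, world axes, zero at the start; "moment": the same for the moment, N m; "opening": opening from 0.0 (shut) to 1.0 (fully open); "grasp_force": force on a finger pad.
Only numpy, scipy, OpenCV 4.12 (cv2) and the standard library are available. Lean on these libraries where they do the work, as an engineer would, in place of code of your own. Each camera call takes 0.05 s, during which the arm holds its last target. There are 200 camera calls.

## Task

The retaining clip lies on the bracket plate in front of the lamp's pivot pin. Take the red-handled fork tool from its slanted stand and, without touching the clip with the fingers or touching the magnifier above, push the clip along the plate with the fork into the pin's groove until it snaps fully home, pressing no harder than it needs. Then put the fork back in its stand as it was, and leave the other things on the bench where they are.

Things in the scene. Friction and masses are not known exactly. Their poses are not given: they have to be found in the camera images.
- fork: Fork tool, 140 mm, 0.15 kg, seated in the stand. Origin midway between the two prong tips; z runs up the tool to the handle end, y across the prongs, x is the upper face in the stand. Shank 8 x 10 mm from z = 28 to 68; crossbar 5 (x) x 36 mm (y), z = 20 to 30; prongs z = 0 to 20, each 5 (x) x 8 mm (y), centred at y = +-14: the gap is 20 mm wide and 20 mm deep.
- fork_grip (a point): Grip point on the fork's axis at z = 114 mm from the prong tips. Red plastic handle round it, a box 22 mm (fork x) by 24 mm (fork y), from z = 68 to 140 mm. Grip across the fork's y with the fingers pointing down along the axis; here the fingertips stay clear of the stand's upper cheeks.
- stand: Fixed tool stand, black base 150 x 90 mm. z up, -x towards the robot, origin on the bench. The seated fork leans 40 degrees from vertical: handle up towards the stand's -x, prongs down towards +x, fork y along stand y. It lies on rubber pads in an open blue trough with a foot plate under the prong tips. Lift it out and lay it back along the fork's own x, not along its axis.
- stand_seat (a point): Where the fork's origin is when seated, 45 mm above the bench. Cheeks beside the seated fork leave it 4 mm to each side and reach 6 mm above its axis: upper cheeks (gap 32, 40 mm over the outside) from fork z = 62 to 86 mm, lower cheeks (gap 44) from z = -6 to 28 mm; the prong end does not pass lengthwise through the upper ones.
- bracket: Fixed grey lamp bracket. Origin on the bench under the pin's axis, z up. Flat plate with its top 60 mm above the bench, from x = -130 to 60 mm, 100 mm wide. Steel pin standing on it: groove (core 24 mm diameter) from the plate up to 11 mm above it, then a head 34 mm diameter up to 30 mm. The clip lies on the -x side and goes on in the +x direction.
- pin_groove (a point): Point on the pin's axis at the plate's top surface, the foot of the groove.
- magnifier: Fixed, level, round clear magnifier with a white rim, 130 mm diameter, 10 mm thick, its underside 75 mm above the plate; covers from 60 mm before the pin (-x) to 70 mm beyond, its stem at the far side. Must not be touched. An upright tool cannot work under it; one leaned back 35 to 45 degrees, handle towards -x, can. Frame and origin as the bracket's.
- clip: Brass-coloured split clip lying loose and flat on the plate, 8 mm thick, 54 mm wide, 66 mm long, 0.08 kg. Origin on its underside, on the pin's axis when home; x points out of its mouth, at first towards the pin within 10 degrees. Solid back x = -24 to -13 mm. Two sprung jaws reach to x = 24; their round lobes leave 18.6 mm and must spread over the 24 mm core, then snap behind it.
- clip_back (a point): Middle of the rear face of the clip's back, underside, 24 mm behind its origin. From here a tongue 15 mm wide sticks out 18 mm rearwards; the prongs go astride it and press on the rear face on both sides. Spreading the jaws takes roughly 5 to 20 N (more at high friction), which drops at the snap; then the back meets the pin hard. Over 45 N bends the clip.
- clip_centre (a point): The clip's origin: middle of its seat, on the underside.
- can: Drink can, 66 mm diameter, 115 mm high; bystander, to be left where it stands. Origin at its foot.
- tape: Roll of grey tape lying flat, 100 mm diameter, 45 mm high; bystander. Origin at its foot.
- tin: Flat yellow tin, 72 mm diameter, 30 mm high; bystander. Origin at its foot.
- screwdriver: Screwdriver lying on the bench, 180 mm long, along its own x; bystander.

How it is judged (in metres and radians):
On the way, in this order (a step that is already met when the one before it is completed fails the run):
1. the fork is lifted out of its stand (distance between fork and stand_seat above 0.04 m), for 0.1 s.
2. the clip is pushed home in the pin's groove while the fork is out of the stand (horizontal distance between clip_centre and pin_groove below 0.0035 m and height (world z) of clip_centre between 0.055 and 0.066 m and angle between clip's own z axis and vertical below 0.12 rad and distance between fork and stand_seat above 0.04 m), for 0.2 s.
At the end, for the whole second after the job is handed in: The clip lies flat in the groove with its centre within 3.5 mm of the pin's axis; the fork is seated in its stand within 12 mm and 0.15 rad of how it was, leaning 32 to 49 degrees; clip and fork are at rest and let go (horizontal distance between clip_centre and pin_groove below 0.0035 m and height (world z) of clip_centre between 0.055 and 0.066 m and angle between clip's own z axis and vertical below 0.12 rad and distance between fork and stand_seat below 0.012 m and z of fork in the frame of stand above 0.035 m and angle between the y axis of fork and the y axis of stand, either way round below 0.15 rad and angle between fork's own z axis and vertical between 0.55 and 0.85 rad and linear speed of each of fork, clip below 0.02 m/s); the robot touches nothing.
It fails at once if the robot's fingers or arm touch the clip (contact force between any of the fingers, the arm and clip above 0.5 N).
It fails at once if the fork presses the clip with more than 45 N (contact force between fork and clip above 45 N).
It fails at once if the magnifier is touched (contact force between anything else and magnifier above 1 N).
It fails at once if a bystander is moved by more than 25 mm (distance of any of can, tape, tin, screwdriver from where it was at the start of the episode above 0.025 m).
It also fails if it takes over 58 s, if anything falls off the work surface, if the arm or the gripper's body presses on something with over 40 N, if the wrist force passes 120 N, or if a joint passes its speed limit or range.

## Working session

There is one attempt and no reset: what is moved stays moved. The work goes in short steps, Python scripts to look and compute and a shell command to move; the robot and the scene stay as the last step left them, time stands still between calls to the robot, and variables do not carry over. Pictures are saved under pics/ and viewed, at most 10 in all, crops included, and the job is handed in when it is done.

```bash
ls; mkdir -p pics; python3 - <<'E'
from rig import bot
import cv2,numpy as np
s=bot.read_state();print(s)
for n in("side","top"):
    c=bot.capture(n);np.savez(f"cal_{n}.npz",**{k:np.array(v) for k,v in c.items()})
    print(n,c["K"],c["D"],c["view"])
    cv2.imwrite(f"pics/{n}0.png",cv2.resize(c["color"][:,:,::-1],None,fx=1.42,fy=1.42,interpolation=cv2.INTER_CUBIC))
E
```

```text
pics
rig.py
steer.py
{'time_s': 0.0, 'joint_positions': array([ 6.62039819e+01,  3.02759568e+01,  8.21568579e+01, -1.17700860e-03,
        6.76884151e+01, -1.02277266e+01]), 'qvel': array([-0.00641821,  0.00839644, -0.05945177, -0.08156378, -0.1191437 ,
       -0.02548964]), 'tau': array([-5.23045983e-04, -4.40034628e+01, -1.76596731e+01,  6.34554913e-02,
        5.82012499e-02, -1.61923731e-04]), 'position': array([0.14630915, 0.60688071, 0.22160128]), 'tcp_rot': array([[-9.72092668e-01,  2.34595705e-01, -8.36320567e-04],
       [ 2.34596924e-01,  9.72090791e-01, -1.94365130e-03],
       [ 3.57007275e-04, -2.08560741e-03, -9.99997761e-01]]), 'force': array([-1.0385308 ,  0.17029821,  0.47159133]), 'moment': array([-0.03353816, -0.02401088, -0.00994095]), 'grasp_force': 0.0, 'opening': 1.0018468685927904}
side [[474.14520868   0.         279.25385791]
 [  0.         474.14520868 202.24277108]
 [  0.           0.           1.        ]] [-0.16720287  0.          0.          0.          0.        ] [[-0.9619603  -0.27301455  0.00976869  0.54654351]
 [ 0.20067869 -0.68191983  0.70335867 -0.17702634]
 [-0.18536569  0.67856348  0.71076801 -1.21078884]
 [ 0.          0.          0.          1.        ]]
top [[396.72483529   0.         279.6203212 ]
 [  0.         396.72483529 198.48279868]
 [  0.           0.           1.        ]] [-0.10887306  0.          0.          0.          0.        ] [[-0.13047452 -0.99145107 -0.00108746  0.06396908]
 [ 0.96950976 -0.12781638  0.20907844 -0.58821774]
 [-0.20743004  0.02622511  0.97789827 -0.95376822]
 [ 0.          0.          0.          1.        ]]
```

View pics/side0.png

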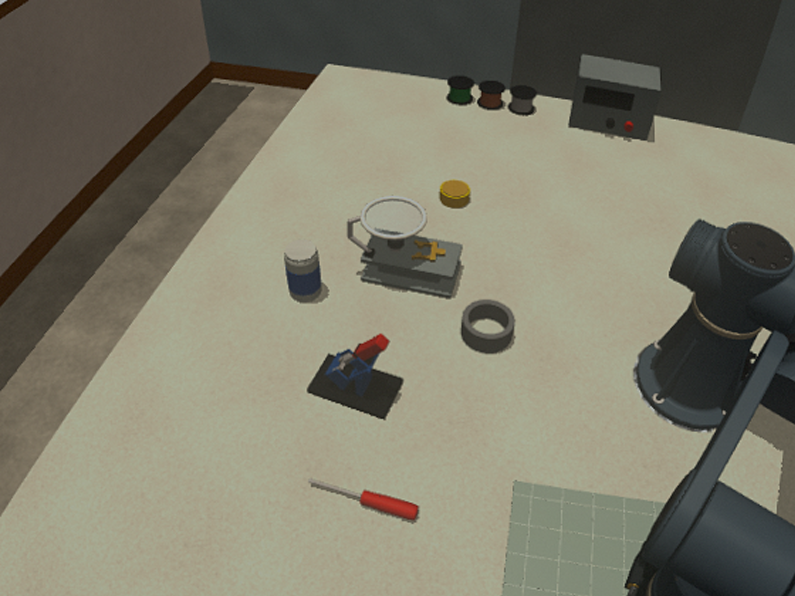

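View pics/top0.png

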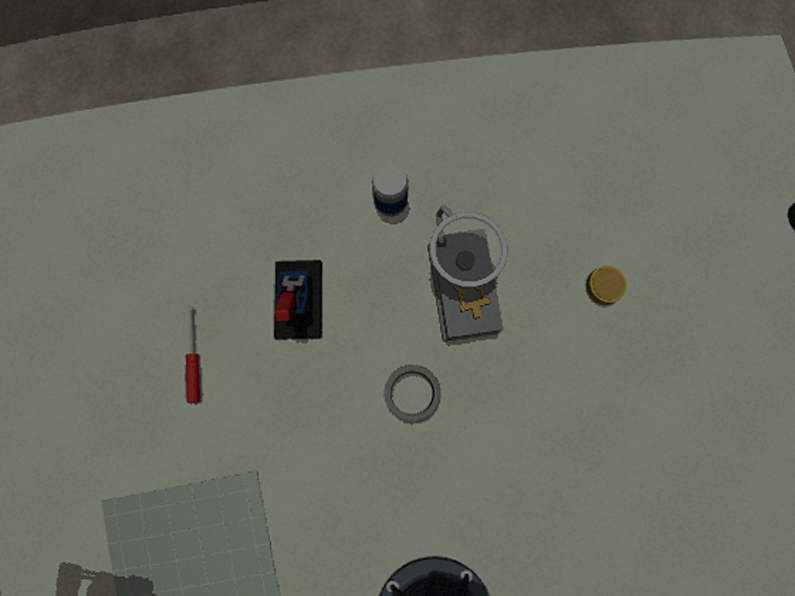

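Side shows the stand near (355,375), bracket near (410,250); top shows the stand at (298,300) and the bracket at (465,290). I'll enlarge both.

```bash
cat > h.py <<'E'
import numpy as np,cv2
from scipy.optimize import least_squares
C={n:np.load(f"cal_{n}.npz") for n in("side","top")}
F=np.diag([1.,-1,-1])
def proj(n,P):
    c=C[n];V=F@c["view"][:3]
    return cv2.projectPoints(np.atleast_2d(np.array(P,float)),cv2.Rodrigues(V[:,:3])[0],V[:,3],c["K"],c["D"])[0][:,0]
def ray(n,uv):
    c=C[n];V=F@c["view"][:3]
    u=cv2.undistortPoints(np.array([[uv]],float),c["K"],c["D"])[0,0]
    o=-V[:,:3].T@V[:,3];return o,V[:,:3].T@np.array([*u,1])
def onz(n,uv,z):
    o,d=ray(n,uv);return o+d*(z-o[2])/d[2]
def tri(a,b):
    f=lambda P:np.r_[proj("side",P)[0]-a,proj("top",P)[0]-b]
    r=least_squares(f,[.5,0,.05]);return r.x,r.fun
def crop(img,x0,y0,x1,y1,k):
    o=cv2.resize(img[y0:y1,x0:x1,::-1],None,fx=k,fy=k,interpolation=cv2.INTER_CUBIC)
    o=np.clip(o.astype(float)*1.6,0,255).astype(np.uint8)
    for x in range(x0+(-x0)%10,x1,10):
        cv2.line(o,(int((x+.5-x0)*k),0),(int((x+.5-x0)*k),6),(0,255,0),1);cv2.putText(o,str(x),(int((x+.5-x0)*k)-10,18),0,.35,(0,0,255),1)
    for y in range(y0+(-y0)%10,y1,10):
        cv2.line(o,(0,int((y+.5-y0)*k)),(6,int((y+.5-y0)*k)),(0,255,0),1);cv2.putText(o,str(y),(8,int((y+.5-y0)*k)+4),0,.35,(0,0,255),1)
    return o
def join(a,b):
    h=max(a.shape[0],b.shape[0]);p=lambda i:cv2.copyMakeBorder(i,0,h-i.shape[0],0,4,cv2.BORDER_CONSTANT)
    return np.hstack([p(a),p(b)])
E
python3 - <<'E'
from h import *
s,t=C["side"]["color"],C["top"]["color"]
cv2.imwrite("pics/st.png",join(crop(s,214,228,288,298,6),crop(t,188,178,232,244,7.5)))
cv2.imwrite("pics/br.png",join(crop(s,240,134,330,212,5),crop(t,298,140,358,244,5.5)))
E
```

```text
(no output)
```

View pics/st.png

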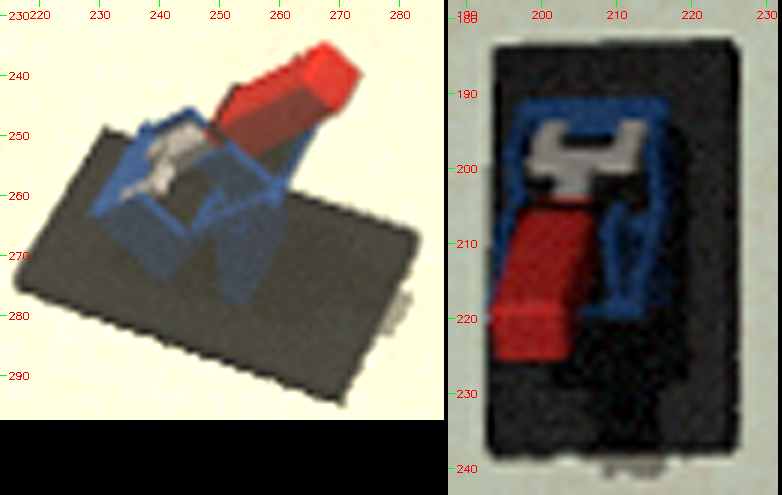

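View pics/br.png

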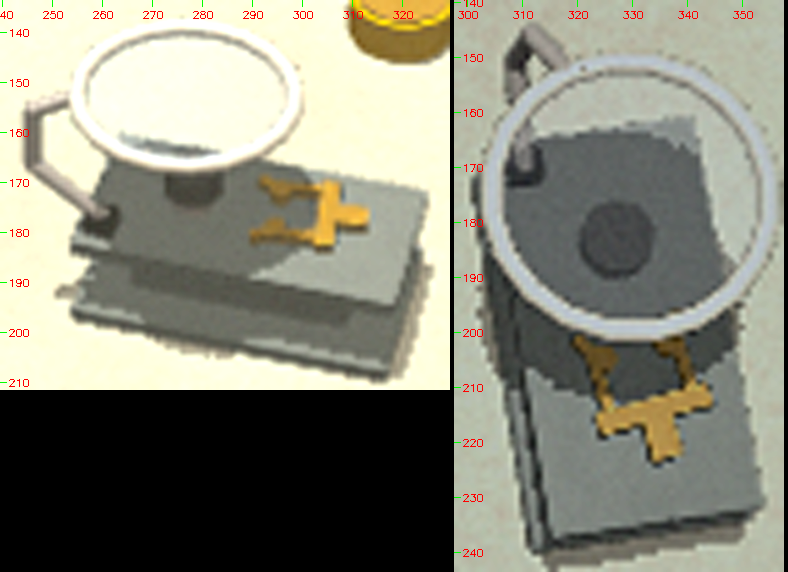

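```bash
cat > fit.py <<'E'
from h import *
def R(y):c,s=np.cos(y),np.sin(y);return np.array([[c,-s,0],[s,c,0],[0,0,1.]])
L=np.radians(40);FR=np.array([[np.cos(L),0,-np.sin(L)],[0,1,0],[np.sin(L),0,np.cos(L)]])
def fit(name,pts,x0,B=np.eye(3)):
    f=lambda p:np.concatenate([proj(n,R(p[3])@B@np.array(P)+p[:3])[0]-uv for n,P,uv in pts])
    r=least_squares(f,x0,loss="soft_l1",x_scale=[.01,.01,.01,.1])
    print(name,np.round(r.x[:3]*1000,1),"yaw",np.round(np.degrees(r.x[3]),2));print(np.round(f(r.x).reshape(-1,2),1).tolist());return r.x
if __name__=="__main__":
    S=lambda x,y:(214+x/6-.5,228+y/6-.5);T=lambda x,y:(188+(x-448)/7.5-.5,178+y/7.5-.5)
    m=.001
    base=[("side",P,S(*q)) for P,q in zip([(.075,-.045,0),(.075,.045,0),(-.075,.045,0),(-.075,-.045,0)],[(106,128),(15,283),(343,403),(420,235)])]
    base+=[("top",P,T(*q)) for P,q in zip([(.075,.045,0),(.075,-.045,0),(-.075,-.045,0),(-.075,.045,0)],[(495,45),(738,38),(738,455),(488,455)])]
    fit("base",base,[.5,.3,.01,0])
    E=[(.011,.012,.14),(.011,-.012,.14),(-.011,.012,.14),(-.011,-.012,.14)]
    fk=[("side",P,S(*q)) for P,q in zip(E,[(305,78),(323,42),(338,112),(360,75)])]
    fk+=[("top",P,T(*q)) for P,q in zip(E,[(497,303),(576,303),(495,360),(572,360)])]
    fk+=[("top",(.0025,.018,0),T(541,122)),("top",(.0025,-.018,0),T(648,122)),("top",(.0025,-.018,.03),T(645,172)),("top",(.0025,.018,.03),T(528,172))]
    fit("fork",fk,[.55,.25,.045,0],FR)
    S=lambda x,y:(240+x/5-.5,134+y/5-.5);T=lambda x,y:(298+(x-454)/5.5-.5,140+y/5.5-.5)
    br=[("side",(-.13,-.05,0),S(427,192)),("side",(-.13,.05,0),S(390,305)),("side",(.06,.05,0),S(72,240)),
     ("top",(-.13,.05,0),T(548,545)),("top",(-.13,-.05,0),T(763,505)),("top",(.06,-.05,0),T(693,118)),("top",(0,0,.03),T(617,240))]
    fit("bracket",br,[.6,0,.06,0])
    K=[(-.013,.027,0),(-.024,.027,0),(-.013,-.027,0),(-.024,-.027,0),(-.042,.0075,0),(-.042,-.0075,0)]
    cl=[("top",P,T(*q)) for P,q in zip(K,[(596,412),(602,437),(708,385),(712,403),(655,463),(682,456)])]
    cl+=[("side",P,S(*q)) for P,q in zip(K,[(315,245),(333,248),(320,182),(340,180),(365,228),(368,205)])]
    fit("cliptop",cl,[.55,0,.068,0])
E
python3 fit.py
```

```text
base [595.5 176.5   6. ] yaw -6.2
[[-0.1, 0.3], [-0.5, 0.0], [-0.4, -0.7], [0.4, 0.0], [0.0, 0.3], [0.3, 0.5], [0.0, -0.4], [-0.2, 0.3]]
fork [631.8 172.8  41.7] yaw -5.7
[[-0.7, 0.6], [0.3, -0.8], [0.7, 1.1], [1.0, -0.2], [-0.8, 0.2], [-1.0, -0.1], [0.7, 0.7], [0.6, 0.4], [0.6, -0.1], [-0.0, -0.5], [-1.1, -1.8], [0.5, -1.4]]
bracket [ 610.9 -136.9   59.2] yaw 0.51
[[0.6, -0.2], [0.9, 0.2], [-0.7, 0.4], [0.1, -0.9], [-0.1, 0.8], [-0.1, -0.0], [0.1, -0.6]]
cliptop [ 551.4 -141.7   66. ] yaw 8.53
[[-0.2, 0.4], [-0.0, -0.1], [-0.4, -0.6], [0.2, 0.3], [-0.2, -0.1], [0.5, -0.5], [-0.3, -0.2], [-0.1, -0.4], [0.4, -0.1], [0.1, 0.7], [0.4, -0.4], [0.2, 0.7]]
```

```bash
cat > go.py <<'E'
from rig import bot
from fit import *
from scipy.spatial.transform import Rotation as Ro
def pose(o,yaw,zf=.095,lift=0.,lean=40):
    "TCP pose with fork origin o, yaw deg, TCP at fork z zf, offset lift along fork x"
    l=np.radians(lean);B=np.array([[np.cos(l),0,-np.sin(l)],[0,1,0],[np.sin(l),0,np.cos(l)]])
    f=R(np.radians(yaw))@B
    return np.array(o)+f@[lift,0,zf], f@np.diag([-1.,1,-1])
def delta(p,Rg,p0=None,R0=None):
    s=bot.read_state();p0=s["position"] if p0 is None else p0;R0=s["tcp_rot"] if R0 is None else R0
    print("t",round(s["time_s"],2),"at",np.round(s["position"]*1e3,1),"to",np.round(p*1e3,1),"F",np.round(s["force"],1))
    print("ROW",np.round(R0.T@(p-p0),4),np.round(Ro.from_matrix(R0.T@Rg).as_rotvec(degrees=True),2))
E
python3 - <<'E'
from go import *
delta(*pose([.632,.173,.044],-6,.195))
E
```

```text
t 0.1 at [146.3 607.  221.7] to [507.3 186.1 193.4] F [-0.2  0.1  0.8]
ROW [-0.4497 -0.3244  0.0288] [ -2.75 -39.97  -7.22]
```

Units first: shifts go in units of 100 mm. So -0.45 m is -4.5, -0.324 m is -3.24.

```bash
echo '[[[-4.5,-3.24,0.29],[-2.7,-40,-7.2],1],[[-4.5,-3.24,0.29],[-2.7,-40,-7.2],1],[[-4.5,-3.24,0.29],[-2.7,-40,-7.2],1],[[-4.5,-3.24,0.29],[-2.7,-40,-7.2],1],[[-4.5,-3.24,0.29],[-2.7,-40,-7.2],1],[[-4.5,-3.24,0.29],[-2.7,-40,-7.2],1],[[-4.5,-3.24,0.29],[-2.7,-40,-7.2],1],[[-4.5,-3.24,0.29],[-2.7,-40,-7.2],1],[[-4.5,-3.24,0.29],[-2.7,-40,-7.2],1],[[-4.5,-3.24,0.29],[-2.7,-40,-7.2],1],[[-4.5,-3.24,0.29],[-2.7,-40,-7.2],1],[[-4.5,-3.24,0.29],[-2.7,-40,-7.2],1],[[-4.5,-3.24,0.29],[-2.7,-40,-7.2],1],[[-4.5,-3.24,0.29],[-2.7,-40,-7.2],1],[[-4.5,-3.24,0.29],[-2.7,-40,-7.2],1],[[-4.5,-3.24,0.29],[-2.7,-40,-7.2],1]]' | python3 steer.py
python3 - <<'E'
from go import *
delta(*pose([.632,.173,.044],-6,.195));delta(*pose([.632,.173,.044],-6,.095))
c=[bot.capture(n)["color"] for n in("side","top")]
cv2.imwrite("pics/pre.png",join(crop(c[0],214,190,314,290,4),crop(c[1],170,170,240,260,5.5)))
E
```

```text
time_s: 1.7
position: [0.5107, 0.1925, 0.2065]
tcp_rot: [[-0.775, 0.106, 0.623], [0.081, 0.994, -0.069], [-0.627, -0.003, -0.779]]
force: [-0.0, 0.7, 0.4]
opening: 1.003
grasp_force: 0.0
t 1.7 at [510.7 192.5 206.5] to [507.3 186.1 193.4] F [-0.   0.7  0.4]
ROW [ 0.0103 -0.0067  0.0086] [-0.21 -1.18  0.05]
t 1.7 at [510.7 192.5 206.5] to [571.3 179.4 116.8] F [-0.   0.7  0.4]
ROW [ 0.0083 -0.0063  0.1085] [-0.21 -1.18  0.05]
```

View pics/pre.png

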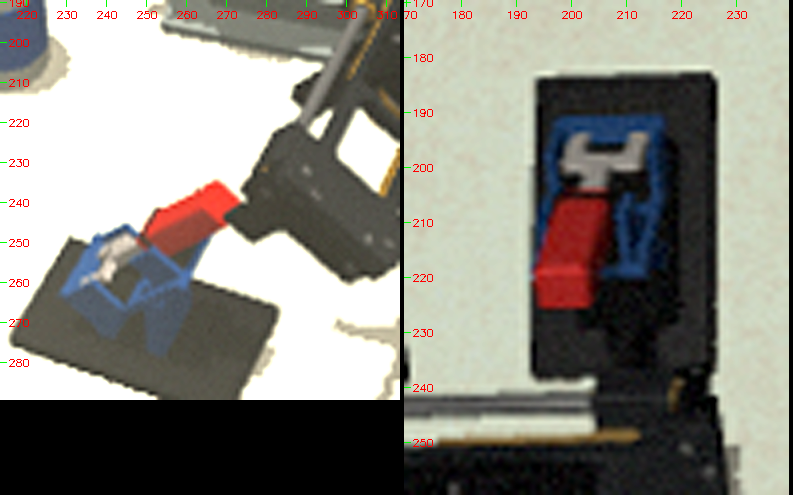

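Side: red handle end at (268,238), gripper just behind at right; top: right finger at ~(212,237), consistent. Settle, then measure the remainder.

```bash
echo '[[[0,0,0],[0,0,0],1],[[0,0,0],[0,0,0],1],[[0,0,0],[0,0,0],1]]' | python3 steer.py >/dev/null
python3 - <<'E'
from go import *
delta(*pose([.632,.173,.044],-6,.195))
E
```

```text
t 2.1 at [511.8 191.5 206.8] to [507.3 186.1 193.4] F [-0.8 -0.2  0.5]
ROW [ 0.0114 -0.0058  0.008 ] [-0.28 -1.13 -0.05]
```

```bash
echo '[[[0.114,-0.058,0.08],[-0.3,-1.1,0],1],[[0.114,-0.058,0.08],[-0.3,-1.1,0],1],[[0.114,-0.058,0.08],[-0.3,-1.1,0],1]]' | python3 steer.py >/dev/null
python3 - <<'E'
from go import *
delta(*pose([.632,.173,.044],-6,.195))
delta(*pose([.632,.173,.044],-6,.095))
# where handle-end midpoint and finger mid project
c=[bot.capture(n)["color"] for n in("side","top")]
cv2.imwrite("pics/pre2.png",join(crop(c[0],214,220,290,290,5),crop(c[1],150,175,240,260,4.5)))
E
```

```text
t 2.4 at [511.4 189.8 206.6] to [507.3 186.1 193.4] F [ 1.  -0.3  0.2]
ROW [ 0.0111 -0.0041  0.008 ] [-0.33 -1.2  -0.08]
t 2.4 at [511.4 189.8 206.6] to [571.3 179.4 116.8] F [ 1.  -0.3  0.2]
ROW [ 0.009  -0.0035  0.108 ] [-0.33 -1.2  -0.08]
```

View pics/pre2.png

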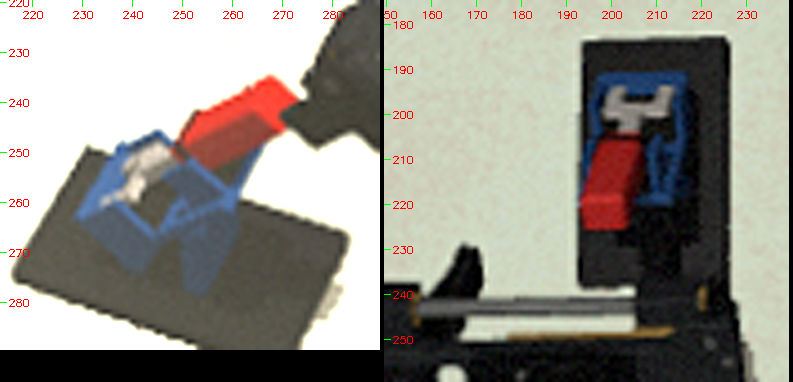

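```bash
python3 - <<'E'
from go import *
s=bot.read_state();print(s["joint_positions"],s["tcp_rot"])
E
```

```text
[ 16.59847125  21.28761941 120.17174288 -81.94426111  14.3880812
   9.76723002] [[-0.77491694  0.1091936   0.62255963]
 [ 0.08289791  0.99401422 -0.07115944]
 [-0.62660328 -0.00353376 -0.77933038]]
```

```bash
cat >> go.py <<'E'
def tp(o,yaw,lift=0.,back=0.,lean=28,zg=.114):
    f=R(np.radians(yaw))@FR
    l=np.radians(lean);B=np.array([[np.cos(l),0,-np.sin(l)],[0,1,0],[np.sin(l),0,np.cos(l)]])
    Rt=R(np.radians(yaw))@B@np.diag([-1.,1,-1])
    return np.array(o)+f@[lift,0,zg]+Rt[:,2]*(.019-back), Rt
S0=[.632,.173,.044]
E
python3 - <<'E'
from go import *
delta(*tp(S0,-6,back=.1))
E
```

```text
t 2.5 at [511.4 189.8 206.6] to [521.3 184.6 202.8] F [-0.3  0.2 -0.5]
ROW [-0.0058 -0.0041  0.0094] [-0.32 10.8  -0.11]
```

Converted, 0.0094 m is 0.094, -0.006 m is -0.06.

```bash
echo '[[[-0.06,-0.04,0.094],[-0.3,10.8,0],1],[[-0.06,-0.04,0.094],[-0.3,10.8,0],1],[[-0.06,-0.04,0.094],[-0.3,10.8,0],1],[[-0.06,-0.04,0.094],[-0.3,10.8,0],1],[[-0.06,-0.04,0.094],[-0.3,10.8,0],1]]' | python3 steer.py >/dev/null
python3 - <<'E'
from go import *
delta(*tp(S0,-6,back=.1));delta(*tp(S0,-6,back=0))
print(bot.read_state()["joint_positions"])
E
```

```text
t 3.0 at [521.6 185.  203.1] to [521.3 184.6 202.8] F [-0.3  0.4 -0.1]
ROW [ 0.0003 -0.0004  0.    ] [ 0.07 -0.1  -0.11]
t 3.0 at [521.6 185.  203.1] to [568.  179.7 114.6] F [-0.3  0.4 -0.1]
ROW [ 0.0002 -0.0005  0.1   ] [ 0.07 -0.1  -0.11]
[ 12.73953028  20.61700595 112.64672832 -23.72013356  21.7677384
 -51.00227313]
```

```bash
echo '[[[0,0,0.3],[0,0,0],1],[[0,0,0.6],[0,0,0],1],[[0,0,0.8],[0,0,0],1],[[0,0,1],[0,0,0],1],[[0,0,1],[0,0,0],1],[[0,0,1],[0,0,0],1]]' | python3 steer.py
python3 - <<'E'
from go import *
delta(*tp(S0,-6,back=0))
c=[bot.capture(n)["color"] for n in("side","top")]
cv2.imwrite("pics/gr.png",join(crop(c[0],210,215,300,295,4.5),crop(c[1],170,175,240,265,5)))
E
```

```text
time_s: 3.6
position: [0.5678, 0.1797, 0.1144]
tcp_rot: [[-0.878, 0.106, 0.466], [0.094, 0.994, -0.05], [-0.469, 0.0, -0.883]]
force: [-0.5, -0.2, -0.1]
opening: 1.0
grasp_force: 0.0
t 3.6 at [567.8 179.7 114.4] to [568.  179.7 114.6] F [-0.5 -0.2 -0.1]
ROW [-0.0003  0.      0.    ] [-0.03 -0.06 -0.1 ]
```

View pics/gr.png

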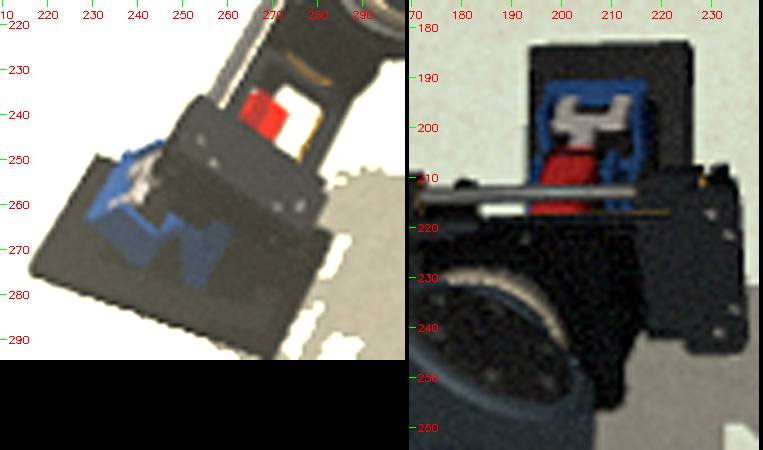

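Fingers straddle the red handle (side ~(268,240)), clear of the stand. Close.

```bash
echo '[[[0,0,0],[0,0,0],0.2],[[0,0,0],[0,0,0],0.2],[[0,0,0],[0,0,0],0.2],[[0,0,0],[0,0,0],0.2],[[0,0,0],[0,0,0],0.2],[[0,0,0],[0,0,0],0.2],[[0,0,0],[0,0,0],0.2],[[0,0,0],[0,0,0],0.2]]' | python3 steer.py
python3 - <<'E'
from go import *
p,Rg=tp(S0,-6);delta(p,Rg)
f=R(np.radians(-6))@FR
delta(p+f[:,0]*.08,Rg)
E
```

```text
time_s: 4.5
position: [0.5681, 0.1799, 0.1147]
tcp_rot: [[-0.878, 0.106, 0.467], [0.094, 0.994, -0.049], [-0.469, 0.001, -0.883]]
force: [-0.5, -0.3, 0.2]
opening: 0.359
grasp_force: 0.0
t 4.5 at [568.1 179.9 114.7] to [568.  179.7 114.6] F [-0.5 -0.3  0.2]
ROW [ 0.0001 -0.0002  0.0001] [-0.  -0.  -0.1]
t 4.5 at [568.1 179.9 114.7] to [628.9 173.3 166. ] F [-0.5 -0.3  0.2]
ROW [-0.0781 -0.     -0.0166] [-0.  -0.  -0.1]
```

```bash
echo '[[[0,0,0],[0,0,0],0],[[0,0,0],[0,0,0],0],[[0,0,0],[0,0,0],0],[[0,0,0],[0,0,0],0],[[0,0,0],[0,0,0],0]]' | python3 steer.py
```

```text
time_s: 5.0
position: [0.5681, 0.1799, 0.1147]
tcp_rot: [[-0.878, 0.106, 0.467], [0.094, 0.994, -0.049], [-0.469, 0.001, -0.883]]
force: [0.0, -0.2, -0.9]
opening: 0.278
grasp_force: 30.0
```

```bash
echo '[[[-0.1,0,-0.02],[0,0,0],0],[[-0.2,0,-0.04],[0,0,0],0],[[-0.35,0,-0.075],[0,0,0],0],[[-0.55,0,-0.117],[0,0,0],0],[[-0.78,0,-0.166],[0,0,0],0],[[-0.78,0,-0.166],[0,0,0],0],[[-0.78,0,-0.166],[0,0,0],0]]' | python3 steer.py
python3 - <<'E'
from go import *
o=np.array([.5514,-.1417]);d=np.array([np.cos(np.radians(8.5)),np.sin(np.radians(8.5))])
rear=o-.024*d;b=rear-.012*d;print(rear,b)
delta(*tp([.65,.16,.17],-6));delta(*tp([.51,.05,.17],2));delta(*tp([*b,.12],8.5))
E
```

```text
time_s: 5.7
position: [0.6277, 0.173, 0.1652]
tcp_rot: [[-0.879, 0.107, 0.465], [0.095, 0.994, -0.05], [-0.468, 0.0, -0.884]]
force: [-1.0, -1.2, -1.6]
opening: 0.273
grasp_force: 30.0
[ 0.52766362 -0.14524743] [ 0.51579543 -0.14702114]
t 5.7 at [627.7 173.  165.2] to [586.  166.7 240.6] F [-1.  -1.2 -1.6]
ROW [ 0.0009 -0.0107 -0.0857] [-0.06 -0.11 -0.13]
t 5.7 at [627.7 173.  165.2] to [445.7  47.8 240.6] F [-1.  -1.2 -1.6]
ROW [ 0.1129 -0.144  -0.145 ] [-3.81 -0.11 -7.19]
t 5.7 at [627.7 173.  165.2] to [ 452.1 -156.5  190.6] F [-1.  -1.2 -1.6]
ROW [ 0.1113 -0.3464 -0.0876] [ -6.85  -0.11 -12.94]
```

```bash
echo '[[[0,-0.1,-0.4],[0,0,0],0],[[0.01,-0.11,-0.86],[0,0,0],0],[[0.4,-0.5,-1.05],[-1,0,-2],0],[[0.75,-1,-1.25],[-2,0,-4],0],[[1.13,-1.44,-1.45],[-3.8,-0.1,-7.2],0],[[1.13,-1.44,-1.45],[-3.8,-0.1,-7.2],0],[[1.12,-1.9,-1.3],[-4.5,-0.1,-8.5],0],[[1.12,-2.4,-1.2],[-5.3,-0.1,-10],0],[[1.11,-2.9,-1.05],[-6,-0.1,-11.5],0],[[1.11,-3.46,-0.876],[-6.85,-0.1,-12.9],0],[[1.11,-3.46,-0.876],[-6.85,-0.1,-12.9],0],[[1.11,-3.46,-0.876],[-6.85,-0.1,-12.9],0],[[1.11,-3.46,-0.876],[-6.85,-0.1,-12.9],0],[[1.11,-3.46,-0.876],[-6.85,-0.1,-12.9],0]]' | python3 steer.py
python3 - <<'E'
from go import *
b=[.5158,-.147]
delta(*tp([*b,.12],8.5))
print(bot.read_state()["joint_positions"])
c=[bot.capture(n)["color"] for n in("side","top")]
np.savez("c1.npz",s=c[0],t=c[1])
cv2.imwrite("pics/ap.png",join(crop(c[0],245,140,335,220,5),crop(c[1],300,165,360,250,5.5)))
for n in("side","top"):
  f=R(np.radians(8.5))@FR
  print(n,proj(n,[np.array([*b,.12])+f@np.array(q) for q in [(.0025,.018,0),(.0025,-.018,0),(.0025,.018,.03),(.0025,-.018,.03)]]).round(1).tolist())
E
```

```text
time_s: 7.1
position: [0.4746, -0.1429, 0.2145]
tcp_rot: [[-0.901, -0.118, 0.417], [-0.109, 0.993, 0.044], [-0.419, -0.006, -0.908]]
force: [0.2, 0.8, -1.1]
opening: 0.275
grasp_force: 30.0
t 7.1 at [ 474.6 -142.9  214.5] to [ 452.1 -156.5  190.6] F [ 0.2  0.8 -1.1]
ROW [ 0.0318 -0.0107  0.0117] [-1.09 -3.23 -1.4 ]
[ -41.17611876   15.21835145  117.56108634   33.02728561   34.33709469
 -163.4787    ]
side [[310.9, 166.1], [311.9, 157.8], [318.4, 160.4], [319.3, 152.1]]
top [[331.8, 218.2], [346.0, 214.0], [335.5, 224.5], [350.2, 220.2]]
```

View pics/ap.png

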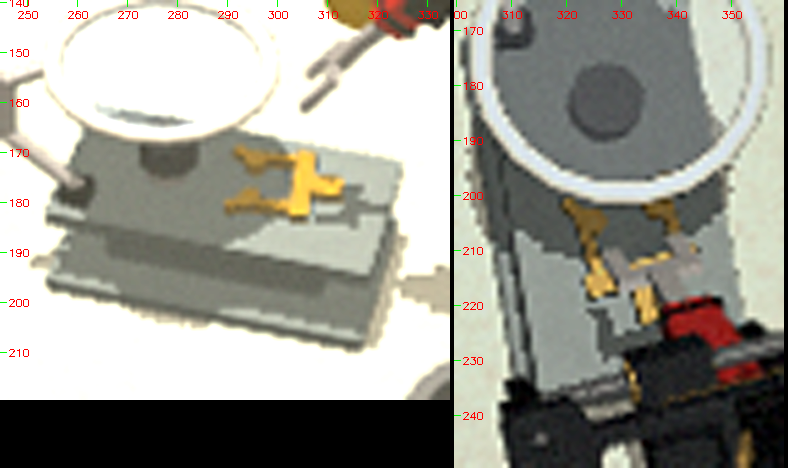

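Side: prong tips ~(305,160) and (307,154); clip back ~(303,175). Top: prong tips ~(327,210) and (342,208). Joint 6 is at its limit, so I'll use less yaw; first check the fork's pose in hand against the picture.

```bash
cat >> go.py <<'E'
_p,_R=tp(S0,-6);_f=R(np.radians(-6))@FR
TO=_R.T@(np.array(S0)-_p); TR=_R.T@_f      # fork in tool frame
def forkpose(s=None):
    s=s or bot.read_state();return s["position"]+s["tcp_rot"]@TO, s["tcp_rot"]@TR
def goal(o,yaw,lean=40):
    l=np.radians(lean);f=R(np.radians(yaw))@np.array([[np.cos(l),0,-np.sin(l)],[0,1,0],[np.sin(l),0,np.cos(l)]])
    Rt=f@TR.T;return np.array(o)-Rt@TO,Rt
E
python3 - <<'E'
from go import *
o,f=forkpose();print("fork",o*1e3,"lean",np.degrees(np.arccos(f[2,2])),"y",f[:,1])
for n in("side","top"):
  print(n,proj(n,[o+f@np.array(q) for q in [(.0025,.018,0),(-.0025,.018,0),(.0025,-.018,0),(-.0025,-.018,0),(.0025,.018,.03),(.0025,-.018,.03)]]).round(1).tolist())
delta(*goal([.5165,-.146,.09],1,37))
E
```

```text
fork [ 532.9404062  -132.06500525  140.03933135] lean 36.70186176824721 y [-0.12118061  0.99262756 -0.00240525]
side [[303.7, 162.8], [305.2, 163.8], [305.3, 154.5], [306.7, 155.5], [310.8, 156.7], [312.2, 148.4]]
top [[325.4, 210.2], [325.7, 212.1], [340.1, 206.5], [340.3, 208.3], [328.7, 215.8], [343.8, 211.9]]
t 7.2 at [ 473.2 -139.2  214.2] to [ 455.9 -147.1  163.8] F [-1.9  1.1 -1.8]
ROW [ 0.0375 -0.0056  0.0382] [ 2.38 -0.29  5.47]
```

```bash
echo '[[[0.1,-0.05,0.1],[2.4,-0.3,5.5],0],[[0.25,-0.05,0.25],[2.4,-0.3,5.5],0],[[0.375,-0.056,0.38],[2.4,-0.3,5.5],0],[[0.375,-0.056,0.38],[2.4,-0.3,5.5],0],[[0.375,-0.056,0.38],[2.4,-0.3,5.5],0]]' | python3 steer.py
python3 - <<'E'
from go import *
print(bot.read_state()["joint_positions"].round(1))
delta(*goal([.5165,-.146,.09],1,37))
o,f=forkpose();print("fork",o*1e3,"lean",np.degrees(np.arccos(f[2,2])),"y",f[:,1])
Q=[(.0025,.018,0),(.0025,.010,0),(.0025,-.010,0),(.0025,-.018,0),(.0025,.018,.03),(.0025,-.018,.03)]
c=[bot.capture(n)["color"] for n in("side","top")]
B=[(270,145,335,200),(305,190,360,245)];K=[6,6.5];im=[]
for n,cc,b,k in zip(("side","top"),c,B,K):
  i=crop(cc,*b,k);uv=proj(n,[o+f@np.array(q) for q in Q]);print(n,uv.round(1).tolist())
  for u,v in uv: cv2.circle(i,(int((u+.5-b[0])*k),int((v+.5-b[1])*k)),2,(255,0,255),-1)
  im.append(i)
cv2.imwrite("pics/ap2.png",join(*im))
E
```

```text
time_s: 7.7
position: [0.4653, -0.1448, 0.1754]
tcp_rot: [[-0.913, -0.01, 0.407], [-0.012, 1.0, -0.002], [-0.407, -0.007, -0.913]]
force: [-0.7, 0.7, -1.3]
opening: 0.274
grasp_force: 30.0
[ -40.4   19.2  121.5   37.8   25.3 -163.5]
t 7.7 at [ 465.3 -144.8  175.4] to [ 455.9 -147.1  163.8] F [-0.7  0.7 -1.3]
ROW [ 0.0133 -0.002   0.0067] [-0.54 -0.98 -0.21]
fork [ 524.60817145 -144.75538968  100.51481291] lean 36.02418043271964 y [-0.01020044  0.99992361 -0.00698076]
side [[306.4, 171.2], [307.0, 169.4], [308.6, 164.8], [309.2, 163.1], [313.0, 165.8], [315.8, 157.6]]
top [[329.1, 215.0], [332.3, 214.5], [340.4, 213.4], [343.6, 212.9], [331.5, 220.5], [346.4, 218.4]]
```

View pics/ap2.png

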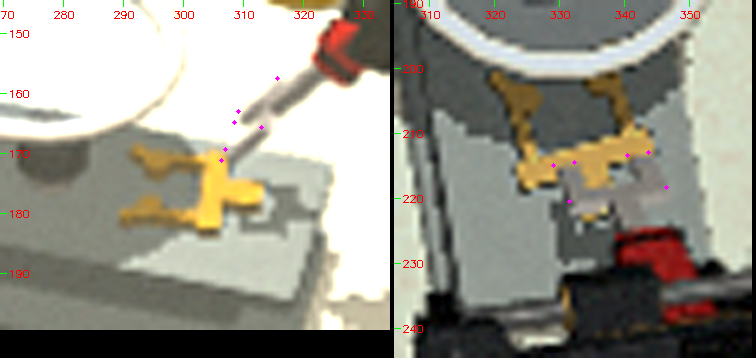

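Predicted dots sit ~1 px (≈2 mm in +x) ahead of the real prongs; the prongs straddle the tongue laterally. Joint 6 is saturated, so this grasp can't go lower: I return the fork and regrasp with the half-turned gripper.

```bash
python3 - <<'E'
from go import *
delta(*tp([.51,.05,.17],2));delta(*tp([.65,.16,.17],-6));delta(*tp(S0,-6,lift=.08))
E
```

```text
t 7.8 at [ 465.7 -145.7  175.9] to [445.7  47.8 240.6] F [-0.5  0.5 -0.8]
ROW [-0.0104  0.1931 -0.0679] [-1.06 -3.91 -1.12]
t 7.8 at [ 465.7 -145.7  175.9] to [586.  166.7 240.6] F [-0.5  0.5 -0.8]
ROW [-0.1398  0.3108 -0.011 ] [ 2.45 -3.87  6.07]
t 7.8 at [ 465.7 -145.7  175.9] to [628.9 173.3 166. ] F [-0.5  0.5 -0.8]
ROW [-0.1487  0.3176  0.0746] [ 2.45 -3.87  6.07]
```

Units first: shifts go in units of 100 mm. So 0.311 m is 3.11, 0.27 m is 2.7.

```bash
echo '[[[0.1,0,-0.3],[0,0,0],0],[[0.2,0,-0.6],[0,0,0],0],[[0.1,0.4,-0.7],[-1,-2,-1],0],[[0,0.9,-0.7],[-1,-3.9,-1.1],0],[[-0.05,1.4,-0.7],[-1,-3.9,-1.1],0],[[-0.1,1.93,-0.68],[-1,-3.9,-1.1],0],[[-0.1,1.93,-0.68],[-1,-3.9,-1.1],0],[[-0.5,2.3,-0.5],[0,-3.9,1.5],0],[[-0.9,2.7,-0.3],[1.5,-3.9,3.5],0],[[-1.4,3.11,-0.11],[2.45,-3.9,6.1],0],[[-1.4,3.11,-0.11],[2.45,-3.9,6.1],0],[[-1.4,3.11,-0.11],[2.45,-3.9,6.1],0],[[-1.4,3.11,-0.11],[2.45,-3.9,6.1],0]]' | python3 steer.py
python3 - <<'E'
from go import *
delta(*tp([.65,.16,.17],-6));delta(*tp(S0,-6,lift=.08));delta(*tp(S0,-6))
E
```

```text
time_s: 9.1
position: [0.5912, 0.1702, 0.2425]
tcp_rot: [[-0.875, 0.103, 0.473], [0.092, 0.995, -0.046], [-0.476, 0.004, -0.88]]
force: [0.7, 0.1, -1.2]
opening: 0.275
grasp_force: 30.0
t 9.1 at [591.2 170.2 242.5] to [586.  166.7 240.6] F [ 0.7  0.1 -1.2]
ROW [ 0.0051 -0.004  -0.0006] [ 0.23  0.39 -0.01]
t 9.1 at [591.2 170.2 242.5] to [628.9 173.3 166. ] F [ 0.7  0.1 -1.2]
ROW [0.0036 0.0067 0.085 ] [ 0.23  0.39 -0.01]
t 9.1 at [591.2 170.2 242.5] to [568.  179.7 114.6] F [ 0.7  0.1 -1.2]
ROW [0.082  0.0066 0.1011] [ 0.23  0.39 -0.01]
```

```bash
echo '[[[0.036,0.067,0.45],[0.2,0.4,0],0],[[0.036,0.067,0.85],[0.2,0.4,0],0],[[0.036,0.067,0.85],[0.2,0.4,0],0],[[0.036,0.067,0.85],[0.2,0.4,0],0]]' | python3 steer.py
python3 - <<'E'
from go import *
delta(*tp(S0,-6,lift=.08));delta(*tp(S0,-6))
E
```

```text
time_s: 9.5
position: [0.6224, 0.1689, 0.1626]
tcp_rot: [[-0.883, 0.109, 0.457], [0.095, 0.994, -0.052], [-0.46, -0.003, -0.888]]
force: [0.1, 0.1, -0.8]
opening: 0.276
grasp_force: 30.0
t 9.5 at [622.4 168.9 162.6] to [628.9 173.3 166. ] F [ 0.1  0.1 -0.8]
ROW [-0.0069  0.0051 -0.0002] [-0.25 -0.59 -0.13]
t 9.5 at [622.4 168.9 162.6] to [568.  179.7 114.6] F [ 0.1  0.1 -0.8]
ROW [0.0711 0.005  0.0173] [-0.25 -0.59 -0.13]
```

```bash
echo '[[[0,0,0],[0,0,0],0],[[0,0,0],[0,0,0],0],[[0,0,0],[0,0,0],0]]' | python3 steer.py
python3 - <<'E'
from go import *
delta(*tp(S0,-6,lift=.08));delta(*tp(S0,-6))
E
```

```text
time_s: 9.8
position: [0.6236, 0.1696, 0.1658]
tcp_rot: [[-0.88, 0.108, 0.463], [0.095, 0.994, -0.051], [-0.466, -0.001, -0.885]]
force: [0.1, 0.1, -1.2]
opening: 0.273
grasp_force: 30.0
t 9.8 at [623.6 169.6 165.8] to [628.9 173.3 166. ] F [ 0.1  0.1 -1.2]
ROW [-0.0045  0.0043  0.0022] [-0.15 -0.25 -0.13]
t 9.8 at [623.6 169.6 165.8] to [568.  179.7 114.6] F [ 0.1  0.1 -1.2]
ROW [0.0737 0.0042 0.0191] [-0.15 -0.25 -0.13]
```

Converted, 0.05 m is 0.5, 0.04 m is 0.4.

```bash
echo '[[[-0.045,0.043,0.022],[-0.15,-0.25,-0.1],0],[[-0.045,0.043,0.022],[-0.15,-0.25,-0.1],0],[[0.2,0.043,0.07],[-0.15,-0.25,-0.1],0],[[0.4,0.043,0.12],[-0.15,-0.25,-0.1],0],[[0.5,0.043,0.142],[-0.15,-0.25,-0.1],0],[[0.5,0.043,0.142],[-0.15,-0.25,-0.1],0],[[0.5,0.043,0.142],[-0.15,-0.25,-0.1],0],[[0.5,0.043,0.142],[-0.15,-0.25,-0.1],0]]' | python3 steer.py
python3 - <<'E'
from go import *
delta(*tp(S0,-6))
E
```

```text
time_s: 10.6
position: [0.5877, 0.178, 0.1287]
tcp_rot: [[-0.878, 0.105, 0.466], [0.093, 0.994, -0.049], [-0.469, 0.0, -0.883]]
force: [-0.4, -0.1, -1.7]
opening: 0.275
grasp_force: 30.0
t 10.6 at [587.7 178.  128.7] to [568.  179.7 114.6] F [-0.4 -0.1 -1.7]
ROW [ 0.0241 -0.0004  0.0032] [ 0.01 -0.04 -0.04]
```

Aligned; lay it in, settle and open.

Converted, 0.0238 m is 0.238, 0.018 m is 0.18.

```bash
echo '[[[0.1,-0.003,0.015],[0,0,0],0],[[0.18,-0.003,0.025],[0,0,0],0],[[0.238,-0.003,0.032],[0,0,0],0],[[0.238,-0.003,0.032],[0,0,0],0],[[0.238,-0.003,0.032],[0,0,0],0],[[0.238,-0.003,0.032],[0,0,0],1],[[0.238,-0.003,0.032],[0,0,0],1],[[0.238,-0.003,0.032],[0,0,0],1],[[0.238,-0.003,0.032],[0,0,0],1],[[0.238,-0.003,0.032],[0,0,0],1],[[0.238,-0.003,0.032],[0,0,0],1],[[0.238,-0.003,0.032],[0,0,0],1]]' | python3 steer.py
python3 - <<'E'
from go import *
delta(*tp(S0,-6))
E
echo '[[[0,0,-0.4],[0,0,0],1],[[0,0,-0.8],[0,0,0],1],[[0,0,-1.3],[0,0,0],1],[[0,0,-1.3],[0,0,0],1],[[0,0,-1.3],[0,0,0],1]]' | python3 steer.py
python3 - <<'E'
from go import *
s=bot.read_state();print(s["joint_positions"])
c0,c=C["top"]["color"].astype(int),bot.capture("top")["color"].astype(int)
print("diff in stand crop",np.abs(c-c0)[183:228,192:217].max(2).__gt__(40).sum())
E
```

```text
time_s: 11.8
position: [0.5666, 0.1795, 0.1137]
tcp_rot: [[-0.88, 0.105, 0.464], [0.093, 0.994, -0.049], [-0.466, -0.001, -0.885]]
force: [-0.1, 0.6, 0.8]
opening: 0.822
grasp_force: 0.0
t 11.8 at [566.6 179.5 113.7] to [568.  179.7 114.6] F [-0.1  0.6  0.8]
ROW [-0.0016  0.0003 -0.0001] [-0.04 -0.2  -0.01]
time_s: 12.3
position: [0.5065, 0.1863, 0.2303]
tcp_rot: [[-0.878, 0.104, 0.467], [0.092, 0.995, -0.049], [-0.469, 0.001, -0.883]]
force: [-0.1, 0.7, -0.3]
opening: 0.992
grasp_force: 0.0
[ 13.4396106   16.86759754 112.55954757 -21.23358577  25.47224094
 -53.35108694]
diff in stand crop 293
```

```bash
echo '[[[0,0,0],[0,0,90],1],[[0,0,0],[0,0,90],1],[[0,0,0],[0,0,90],1],[[0,0,0],[0,0,90],1],[[0,0,0],[0,0,90],1],[[0,0,0],[0,0,90],1],[[0,0,0],[0,0,90],1],[[0,0,0],[0,0,90],1],[[0,0,0],[0,0,90],1],[[0,0,0],[0,0,90],1],[[0,0,0],[0,0,90],1]]' | python3 steer.py | head -2
echo '[[[0,0,0],[0,0,90],1],[[0,0,0],[0,0,90],1],[[0,0,0],[0,0,90],1],[[0,0,0],[0,0,90],1],[[0,0,0],[0,0,90],1],[[0,0,0],[0,0,90],1],[[0,0,0],[0,0,90],1],[[0,0,0],[0,0,90],1],[[0,0,0],[0,0,90],1],[[0,0,0],[0,0,90],1],[[0,0,0],[0,0,90],1],[[0,0,0],[0,0,90],1]]' | python3 steer.py 
cat >> go.py <<'E'
Z=np.diag([-1.,-1,1])
def flip(pr): return pr[0],pr[1]@Z
TO=Z@TO;TR=Z@TR
E
python3 - <<'E'
from go import *
print(bot.read_state()["joint_positions"].round(1))
delta(*flip(tp(S0,-6,back=.13)));delta(*flip(tp(S0,-6)))
c0,c=C["top"]["color"].astype(int),bot.capture("top")["color"].astype(int)
for i in(c0,c):
  m=(i[...,0]>2*i[...,1])&(i[...,0]>60);m[:,:185]=0;m[:,240:]=0
  y,x=np.nonzero(m);print("red",x.mean(),y.mean(),len(x))
E
```

```text
time_s: 13.45
position: [0.5062, 0.1854, 0.2264]
time_s: 14.65
position: [0.5062, 0.1855, 0.2266]
tcp_rot: [[0.881, -0.106, 0.461], [-0.093, -0.994, -0.051], [0.463, 0.002, -0.886]]
force: [1.2, 0.5, 0.2]
opening: 1.0
grasp_force: 0.0
[ 13.4  17.2 112.6 -21.2  25.5 126.6]
t 14.65 at [506.2 185.5 226.6] to [507.3 186.1 229.3] F [1.2 0.5 0.2]
ROW [ 0.0022 -0.0008 -0.002 ] [0.13 0.4  0.  ]
t 14.65 at [506.2 185.5 226.6] to [568.  179.7 114.6] F [1.2 0.5 0.2]
ROW [ 0.0031 -0.001   0.128 ] [0.13 0.4  0.  ]
red 199.46242774566474 215.72254335260115 173
red 201.38423645320196 209.32512315270935 203
```

```bash
python3 - <<'E'
from go import *
for n,(a,b,x,y) in {"top":(185,240,186,230),"side":(205,300,225,300)}.items():
  c0,c=C[n]["color"].astype(int),bot.capture(n)["color"].astype(int)
  for i in(c0,c):
    m=(i[...,0]>2*i[...,1])&(i[...,0]>60);m[:,:a]=0;m[:,b:]=0;m[:x]=0;m[y:]=0
    yy,xx=np.nonzero(m);print(n,len(xx),xx.min(),xx.max(),yy.min(),yy.max())
    if n=="top":
      for r in range(196,230,2): print(r,"".join("R" if v else ("B" if i[r,188+k,2]>i[r,188+k,0]+25 else ("g" if i[r,188+k].min()>60 else ".")) for k,v in enumerate(m[r,188:235])))
E
```

```text
top 173 194 206 206 225
196 gggggg..BB..gg.........gg..B...........gggggggg
198 gggggg..BB..ggggggggggggg.BB...........gggggggg
200 gggggg..BB.gggggggg.gggg..BB...........gggggggg
202 gggggg..BB.....ggg.........BB..........gggggggg
204 gggggg..BBB................BB..........gggggggg
206 gggggg.BB...RRRRRR....B....BB..........gggggggg
208 ggggggBB..RRRRRRRR...BB.BBBB...........gggggggg
210 ggggggBB.RRRRRRRRR...BB...BB...........gggggggg
212 ggggg.B.RRRRRRRRR....BB..BBB...........gggggggg
214 ggggg...RRRRRRRR.....BB.BBB............gggggggg
216 ggggg..RRRRRRRRR......B.BBB............gggggggg
218 ggggg.RRRRRRRRR......BBBBB.............gggggggg
220 ggggg.RRRRRRRRR........................gggggggg
222 ggggg.RRRRRRRRR........................gggggggg
224 ggggg..RRRRRRRRR.......................gggggggg
226 ggggg..................................gggggggg
228 ggggg..................................gggggggg
top 201 196 207 197 220
196 gggggg..BB.....gggg........B...........gggggggg
198 gggggg.BBB................BB...........gggggggg
200 gggggg..BB.RRRRRRRRR......BB...........gggggggg
202 gggggg..BB.RRRRRRRRR.......BB..........gggggggg
204 gggggg..BBRRRRRRRRR........BB..........gggggggg
206 gggggg.BB.RRRRRRRRR...B....BB..........gggggggg
208 gggggg.B.RRRRRRRRR...BB.BBBBB..........gggggggg
210 ggggggBB.RRRRRRRRR...BB...BB...........gggggggg
212 ggggg.BBRRRRRRRRRR...BB..BBB...........gggggggg
214 ggggg.B.RRRRRRRRRR...BB.BBB............gggggggg
216 ggggg.B.RRRRRRRRRR....BBBBB............gggggggg
218 gggggBBB.RRRRRRRRR...BBBBB.............gggggggg
220 ggggg.BB.RRRRR..........B..............gggggggg
222 ggggg..................................gggggggg
224 ggggg..................................gggggggg
226 ggggg..................................gggggggg
228 ggggg..................................gggggggg
side 152 251 273 235 252
side 178 240 266 240 252
```

```bash
python3 - <<'E'
from go import *
c=[bot.capture(n)["color"] for n in("side","top")]
np.savez("c2.npz",s=c[0],t=c[1])
cv2.imwrite("pics/st2.png",join(crop(c[0],214,228,288,298,6),crop(c[1],188,178,232,244,7.5)))
E
```

```text
(no output)
```

View pics/st2.png

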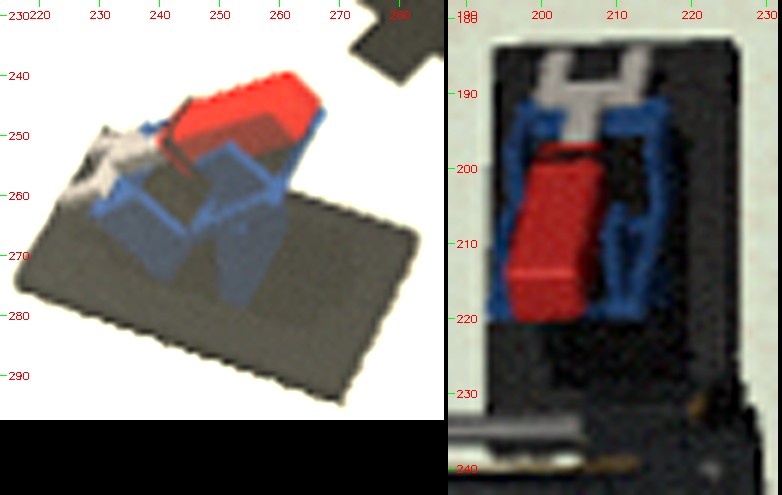

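```bash
cat > fit2.py <<'E'
from go import *
S=lambda x,y:(214+x/6-.5,228+y/6-.5);T=lambda x,y:(188+(x-448)/7.5-.5,178+y/7.5-.5)
pts=[("top",(.011,.012,.14),T(505,268)),("top",(.011,-.012,.14),T(578,265)),("top",(-.011,.012,.14),T(512,320)),("top",(-.011,-.012,.14),T(583,318)),
("top",(.0025,.018,0),T(543,52)),("top",(.0025,-.018,0),T(650,47)),("top",(.0025,-.018,.03),T(640,105)),("top",(.0025,.018,.03),T(534,107)),
("side",(.011,-.012,.14),S(290,70)),("side",(-.011,-.012,.14),S(323,105)),("side",(-.011,.012,.14),S(305,138)),
("side",(0,.018,0),S(63,203)),("side",(0,-.018,0),S(104,128))]
def fm(p):
    l=p[4];return R(p[3])@np.array([[np.cos(l),0,-np.sin(l)],[0,1,0],[np.sin(l),0,np.cos(l)]])
f=lambda p:np.concatenate([proj(n,fm(p)@np.array(P)+p[:3])[0]-uv for n,P,uv in pts])
r=least_squares(f,[.64,.17,.07,-.1,.9],loss="soft_l1",x_scale=[.01,.01,.01,.1,.1])
if __name__=="__main__":
    p=r.x;print((p[:3]*1e3).round(1),np.degrees(p[3:]));print(f(p).reshape(-1,2).round(1).tolist())
    print("handle mid",(p[:3]+fm(p)@[0,0,.114]).round(4),"seated",np.array(S0)+R(np.radians(-6))@FR@[0,0,.114])
E
python3 fit2.py
```

```text
[658.1 170.2  33.8] [-6.34118928 46.40052989]
[[-0.7, 0.1], [-0.3, 0.3], [-0.3, 0.5], [0.2, 0.6], [1.0, 0.2], [0.2, 0.6], [0.1, -1.0], [0.5, -1.0], [0.1, -1.9], [0.7, -1.4], [-0.4, 0.5], [-0.4, 0.4], [-0.9, 2.6]]
handle mid [0.5761 0.1793 0.1124] seated [0.55912364 0.18065961 0.13132907]
```

The fork has slid: prongs now lie over the foot plate's edge (side tips (231,259)/(224,261); top tips (200,185),(214,185)), handle end at top (205,217). I'll fit its pose with image code (silhouette), validated on the first picture.

```bash
cat > sil.py <<'E'
from fit import *
import itertools
from scipy.optimize import minimize
BX=[((-.011,.011),(-.012,.012),(.068,.14))]
def fm(p):
    l=p[4];return R(p[3])@np.array([[np.cos(l),0,-np.sin(l)],[0,1,0],[np.sin(l),0,np.cos(l)]])
def red(img,box):
    i=img.astype(float);m=((i[...,0]>1.8*i[...,1])&(i[...,0]>35)).astype(np.float32)
    k=np.zeros_like(m);x0,y0,x1,y1=box;k[y0:y1,x0:x1]=1;return m*k
def sil(n,p,s=16):
    P=[p[:3]+fm(p)@np.array(q) for q in itertools.product(*BX[0])]
    h=cv2.convexHull(proj(n,P).astype(np.float32))
    o=np.zeros((420*4,560*4),np.uint8);cv2.fillPoly(o,[np.round((h+.5)*4*16-8).astype(int)],255,shift=4)
    return cv2.resize(o,(560,420),interpolation=cv2.INTER_AREA)/255.
def fitsil(imgs,p0,boxes,pts=()):
    M={n:red(imgs[n],boxes[n]) for n in imgs}
    G=lambda a:cv2.GaussianBlur(a.astype(np.float32),(0,0),1)
    def cost(p):
        c=sum(((G(sil(n,p))-G(M[n]))**2).sum() for n in M)
        return c+sum(.5*np.sum((proj(n,p[:3]+fm(p)@np.array(P))[0]-uv)**2) for n,P,uv in pts)
    sc=np.array([.005,.005,.005,.05,.08]);b=None
    for _ in range(3):
        r=minimize(lambda q:cost(p0+q*sc),np.zeros(5),method="Nelder-Mead",options=dict(initial_simplex=np.vstack([np.zeros(5),np.eye(5)]),maxiter=500));p0=p0+r.x*sc
    print("cost",round(r.fun,2),"o",(p0[:3]*1e3).round(1),"yaw/lean",np.degrees(p0[3:]).round(1),"z114",((p0[:3]+fm(p0)@[0,0,.114])*1e3).round(1));return p0
E
python3 - <<'E'
from sil import *
import fit2
B={"side":(205,225,300,262),"top":(186,190,240,235)}
c=np.load("c2.npz")
T=fit2.T
pa=[("top",(.0025,.018,0),T(541,122)),("top",(.0025,-.018,0),T(648,122))]
a=fitsil({n:C[n]["color"] for n in C},np.array([.632,.173,.044,-.1,.7]),B,pa)
b=fitsil({"side":c["s"],"top":c["t"]},fit2.r.x,B,[q for q in fit2.pts if q[0]=="top" and q[1][2]==0])
E
```

```text
cost 75.56 o [630.1 174.3  45.8] yaw/lean [-6.4 39. ] z114 [558.8 182.3 134.3]
cost 80.61 o [657.3 171.8  35.1] yaw/lean [-6.  46.3] z114 [575.3 180.3 113.9]
```

```bash
cat > go2.py <<'E'
from go import *
import go
from sil import fm
SEAT=np.array([.6305,.174,.0455,np.radians(-6),np.radians(40)])
BAD=np.array([.6573,.1716,.035,np.radians(-6),np.radians(46.3)])
def tool(lean,yaw):
    return fm([0,0,0,np.radians(yaw),np.radians(lean)])@np.diag([-1.,1,-1])@Z
def grasp(fk,g,lean,back=0.):
    Rt=tool(lean,np.degrees(fk[3]));return fk[:3]+fm(fk)@np.array(g)+Rt[:,2]*(.019-back),Rt
E
python3 - <<'E'
from go2 import *
delta(*grasp(BAD,(.002,0,.134),30,.11));delta(*grasp(BAD,(.002,0,.134),30))
E
```

```text
t 14.9 at [506.3 185.8 228.1] to [517.1 186.3 207.8] F [0.1 0.5 0.1]
ROW [-0.     -0.0017  0.0229] [0.07 2.25 0.04]
t 14.9 at [506.3 185.8 228.1] to [571.8 180.6 112.6] F [0.1 0.5 0.1]
ROW [ 0.0043 -0.0018  0.1328] [0.07 2.25 0.04]
```

Converted, 0.133 m is 1.33, 0.115 m is 1.15.

```bash
echo '[[[0,-0.017,0.23],[0,2.2,0],1],[[0.01,-0.018,0.6],[0,2.2,0],1],[[0.03,-0.018,0.9],[0,2.2,0],1],[[0.04,-0.018,1.15],[0,2.2,0],1],[[0.043,-0.018,1.33],[0,2.2,0],1],[[0.043,-0.018,1.33],[0,2.2,0],1],[[0.043,-0.018,1.33],[0,2.2,0],1]]' | python3 steer.py
python3 - <<'E'
from go2 import *
delta(*grasp(BAD,(.002,0,.134),30));print(bot.read_state()["joint_positions"].round(1))
E
```

```text
time_s: 15.6
position: [0.5718, 0.1807, 0.1129]
tcp_rot: [[0.862, -0.105, 0.497], [-0.09, -0.994, -0.053], [0.499, 0.001, -0.866]]
force: [-0.1, 1.1, -0.2]
opening: 1.0
grasp_force: 0.0
t 15.6 at [571.8 180.7 112.9] to [571.8 180.6 112.6] F [-0.1  1.1 -0.2]
ROW [-0.0002  0.0001  0.0003] [0.06 0.04 0.01]
[ 11.3  33.4 112.2 -57.3  10.2 162. ]
```

```bash
echo '[[[0,0,0],[0,0,0],0],[[0,0,0],[0,0,0],0],[[0,0,0],[0,0,0],0],[[0,0,0],[0,0,0],0],[[0,0,0],[0,0,0],0],[[0,0,0],[0,0,0],0],[[0,0,0],[0,0,0],0],[[0,0,0],[0,0,0],0],[[0,0,0],[0,0,0],0],[[0,0,0],[0,0,0],0],[[0,0,0],[0,0,0],0],[[0,0,0],[0,0,0],0]]' | python3 steer.py
python3 - <<'E'
from go2 import *
s=bot.read_state();p,Rt=s["position"],s["tcp_rot"];f=fm(BAD)
TO=Rt.T@(BAD[:3]-p);TR=Rt.T@f
np.savez("hold.npz",TO=TO,TR=TR)
def g(fk):Rg=fm(fk)@TR.T;return fk[:3]-Rg@TO,Rg
L=BAD.copy();L[:3]+=f[:,0]*.06;delta(*g(L))
L2=SEAT.copy();L2[:3]+=fm(SEAT)@[.10,0,0]+np.array([0,0,.05]);delta(*g(L2))
E
```

```text
time_s: 16.8
position: [0.572, 0.1807, 0.113]
tcp_rot: [[0.861, -0.105, 0.497], [-0.091, -0.994, -0.053], [0.5, 0.001, -0.866]]
force: [-0.3, -0.8, 0.5]
opening: 0.272
grasp_force: 30.0
t 16.8 at [572.  180.7 113. ] to [613.3 176.4 156.4] F [-0.3 -0.8  0.5]
ROW [ 0.0576  0.     -0.0168] [0. 0. 0.]
t 16.8 at [572.  180.7 113. ] to [630.4 174.1 246.8] F [-0.3 -0.8  0.5]
ROW [ 0.1178  0.0005 -0.0864] [-0.   -6.3  -0.01]
```

Converted, 0.118 m is 1.18, 0.095 m is 0.95.

```bash
echo '[[[0.1,0,-0.03],[0,0,0],0],[[0.2,0,-0.06],[0,0,0],0],[[0.35,0,-0.1],[0,0,0],0],[[0.58,0,-0.17],[0,0,0],0],[[0.75,0,-0.35],[0,-2,0],0],[[0.95,0,-0.6],[0,-4,0],0],[[1.18,0,-0.86],[0,-6.3,0],0],[[1.18,0,-0.86],[0,-6.3,0],0],[[1.18,0,-0.86],[0,-6.3,0],0],[[1.18,0,-0.86],[0,-6.3,0],0]]' | python3 steer.py
python3 - <<'E'
from go2 import *
h=np.load("hold.npz");TO,TR=h["TO"],h["TR"]
def g(fk):Rg=fm(fk)@TR.T;return fk[:3]-Rg@TO,Rg
r=np.radians
print(bot.read_state()["joint_positions"].round(1))
delta(*g(np.array([.65,.17,.17,r(-6),r(40)])))
delta(*g(np.array([.50,.03,.17,r(2),r(40)])));delta(*g(np.array([.5125,-.146,.12,r(4),r(40)])))
E
```

```text
time_s: 17.8
position: [0.6284, 0.1743, 0.2439]
tcp_rot: [[0.913, -0.105, 0.395], [-0.096, -0.994, -0.044], [0.397, 0.002, -0.918]]
force: [-0.5, -0.7, -2.3]
opening: 0.274
grasp_force: 30.0
[  8.4  24.1  94.4  -9.2  39.2 110.4]
t 17.8 at [628.4 174.3 243.9] to [573.8 178.1 257. ] F [-0.5 -0.7 -2.3]
ROW [-0.045   0.0019 -0.0337] [0.07 0.31 0.03]
t 17.8 at [628.4 174.3 243.9] to [423.4  27.5 257. ] F [-0.5 -0.7 -2.3]
ROW [-0.1679  0.1676 -0.0865] [ 3.27  0.32 -7.31]
t 17.8 at [628.4 174.3 243.9] to [ 436.  -151.2  207. ] F [-0.5 -0.7 -2.3]
ROW [-0.1591  0.3439 -0.0278] [ 4.07  0.32 -9.14]
```

Converted, 0.344 m is 3.44, 0.32 m is 3.2.

```bash
echo '[[[-0.22,0.01,-0.17],[0,0,0],0],[[-0.45,0.02,-0.34],[0,0,0],0],[[-0.65,0.3,-0.45],[0.5,0,-1],0],[[-0.9,0.6,-0.55],[1,0.1,-2.5],0],[[-1.15,1,-0.65],[1.6,0.2,-4],0],[[-1.4,1.35,-0.76],[2.5,0.3,-5.5],0],[[-1.68,1.68,-0.86],[3.3,0.3,-7.3],0],[[-1.68,2,-0.75],[3.5,0.3,-7.6],0],[[-1.65,2.3,-0.65],[3.6,0.3,-8],0],[[-1.63,2.6,-0.55],[3.8,0.3,-8.4],0],[[-1.61,2.9,-0.45],[3.9,0.3,-8.8],0],[[-1.6,3.2,-0.35],[4,0.3,-9],0],[[-1.59,3.44,-0.28],[4.1,0.3,-9.1],0],[[-1.59,3.44,-0.28],[4.1,0.3,-9.1],0],[[-1.59,3.44,-0.28],[4.1,0.3,-9.1],0],[[-1.59,3.44,-0.28],[4.1,0.3,-9.1],0],[[-1.59,3.44,-0.28],[4.1,0.3,-9.1],0]]' | python3 steer.py
cat >> go2.py <<'E'
h=np.load("hold.npz");TO,TR=h["TO"],h["TR"];r=np.radians
def g(x,y,z,yaw,lean=40):
    fk=np.array([x,y,z,r(yaw),r(lean)]);Rg=fm(fk)@TR.T;return fk[:3]-Rg@TO,Rg
def fnow():
    s=bot.read_state();o=s["position"]+s["tcp_rot"]@TO;f=s["tcp_rot"]@TR
    print("fork",(o*1e3).round(1),"lean",np.degrees(np.arccos(f[2,2])).round(1),"yaw",np.degrees(np.arctan2(-f[0,1],f[1,1])).round(1));return o,f
E
python3 - <<'E'
from go2 import *
print(bot.read_state()["joint_positions"].round(1))
delta(*g(.5125,-.146,.12,4));delta(*g(.5125,-.146,.085,4))
E
```

```text
time_s: 19.5
position: [0.4382, -0.1493, 0.2082]
tcp_rot: [[0.912, 0.071, 0.405], [0.064, -0.998, 0.03], [0.406, -0.002, -0.914]]
force: [-0.0, 0.6, -1.9]
opening: 0.27
grasp_force: 30.0
[-45.1  13.7 121.5  34.   33.5  14. ]
t 19.5 at [ 438.2 -149.3  208.2] to [ 436.  -151.2  207. ] F [-0.   0.6 -1.9]
ROW [-0.0026  0.0017  0.0002] [-0.16 -0.26  0.02]
t 19.5 at [ 438.2 -149.3  208.2] to [ 436.  -151.2  172. ] F [-0.   0.6 -1.9]
ROW [-0.0168  0.0018  0.0322] [-0.16 -0.26  0.02]
```

Converted, 0.032 m is 0.32, -0.0168 m is -0.168.

```bash
echo '[[[-0.08,0.018,0.16],[-0.16,-0.26,0],0],[[-0.168,0.018,0.32],[-0.16,-0.26,0],0],[[-0.168,0.018,0.32],[-0.16,-0.26,0],0],[[-0.168,0.018,0.32],[-0.16,-0.26,0],0]]' | python3 steer.py | head -2
python3 - <<'E'
from go2 import *
o,f=fnow();cs={n:bot.capture(n)["color"] for n in("side","top")};np.savez("c3.npz",**cs)
Q=[(.0025,.018,0),(.0025,.010,0),(.0025,-.010,0),(.0025,-.018,0),(.0025,.018,.03),(.0025,-.018,.03)]
for n,(x0,y0,x1,y1) in {"side":(294,152,332,184),"top":(320,205,358,232)}.items():
  print(n,proj(n,[o+f@np.array(q) for q in Q]).round(1).tolist())
  i=cs[n].astype(int);d=i-C[n]["color"].astype(int)
  print("    "+"".join(str(x//10%10) if x%10==0 else " " for x in range(x0,x1)))
  for y in range(y0,y1):
    print(y,"".join("." if abs(d[y,x]).max()<18 else ("R" if i[y,x,0]>1.8*i[y,x,1] else ("F" if i[y,x,0]-i[y,x,1]>=4 and i[y,x].max()>70 else "s")) for x in range(x0,x1)))
for y,x in [(165,312),(163,318),(218,340)]:pass
E
```

```text
time_s: 19.9
position: [0.4366, -0.1521, 0.1726]
fork [ 513.1 -147.    85.6] lean 40.0 yaw 4.0
side [[310.7, 175.5], [311.1, 173.6], [312.2, 169.0], [312.7, 167.2], [318.0, 170.3], [319.9, 162.1]]
          0         1         2         3 
152 FFFsssFFFFFFFFFFFFFFsssssssFFssFsssFss
153 FFFFssFFFFFFFFsFFFFFFFsFFsFssssFFss..F
154 FFFFssFFFFFFFFFFFFFFFsssssssssssss.sRR
155 ssFsssFFFFFFFFFFFFFFFFsFsFFFssssss.FRR
156 sssssFFFFFFFFFFFFFFFFFFssssssssssFRRRR
157 sssssFFFFFFFFFFssFFFssFFsssFssssFFRRRR
158 FsssFFFFFFFFFFFsssFFssFFssssssssFFRRRR
159 sssFFsFFFFFFFFsssssssFFsssssssFsFRsRRR
160 sssFFFFFFFFFsFFFFsssssssssssssFF.RssFR
161 sFFFFFFFFFFssFFFFFFsFsFsssssssF.FFRssF
162 FFFFFFFFssFFssFFFFssFFFFFsFFFs.FFFFRss
163 FFFFFFFFFFssFFssssssFFFFF..F.FFFssFFRs
164 FFFFssFFFFFFFsssssFFFssF.FFFFFFFFs.FFF
165 FFFFFFssssFFFFsssssFFs.FFFFFFssFF.FsFF
166 sFsFFsssssssFFFsssssF.FFFFFFFsF.FFssss
167 ....ssssssssssFssssFFFFFFFFFFF.sssssss
168 .......sssssssFFss.FFFFFFFFF.FFsssssss
169 .s......ssssssssss.FFs.FFFF.ssFFFsssFF
170 FFFF.....FFFFFssss.s.sF...FFFssFFFFFFF
171 FFFFF.FFFFFFFFsssssssFFFFssssssFFFFFFF

[... 1120 characters left out ...]
......s....s
216 ......................................
217 .................................s....
218 ..............F.................s.s...
219 ................F.....s.............s.
220 ............ss........s.............s.
221 .............s.F.....sss..............
222 ...........s.ss......ss............s..
223 ...........s.ssF.................sss..
224 ..........sss.Fs.................ss...
225 ..........sss.....s.....sFFs........s.
226 ...........sss...s.s..............ss..
227 ...........sssFF.s.s.....s............
228 ...........sss..sssss....s............
229 ..........sssssssssss..............s..
230 ...........ssssssssss................s
231 ...........sssssssssss....FFF.......s.
```

```bash
python3 - <<'E'
from go2 import *
delta(*g(.514,-.1465,.0665,4))
E
```

```text
t 20.0 at [ 437.1 -152.9  173.2] to [ 437.5 -151.7  153.5] F [ 0.5  0.7 -2. ]
ROW [-0.0075 -0.0013  0.0183] [ 0.14 -0.12  0.01]
```

Converted, 0.0183 m is 0.183, 0.0135 m is 0.135.

```bash
echo '[[[-0.03,-0.013,0.08],[0.1,-0.1,0],0],[[-0.055,-0.013,0.135],[0.1,-0.1,0],0],[[-0.075,-0.013,0.183],[0.1,-0.1,0],0],[[-0.075,-0.013,0.183],[0.1,-0.1,0],0],[[-0.075,-0.013,0.183],[0.1,-0.1,0],0]]' | python3 steer.py | sed -n 2,4p
python3 - <<'E'
from go2 import *
fnow();delta(*g(.514,-.1465,.0665,4));delta(*g(.514,-.1465,.0625,4))
E
```

```text
position: [0.4374, -0.1519, 0.1533]
tcp_rot: [[0.913, 0.069, 0.401], [0.063, -0.998, 0.026], [0.402, 0.001, -0.916]]
force: [0.7, 0.6, -1.7]
fork [ 513.9 -146.8   66.3] lean 40.0 yaw 4.0
t 20.5 at [ 437.4 -151.9  153.3] to [ 437.5 -151.7  153.5] F [ 0.7  0.6 -1.7]
ROW [ 0.0002 -0.0002 -0.0001] [ 0.04 -0.01 -0.02]
t 20.5 at [ 437.4 -151.9  153.3] to [ 437.5 -151.7  149.5] F [ 0.7  0.6 -1.7]
ROW [-0.0014 -0.0002  0.0035] [ 0.04 -0.01 -0.02]
```

```bash
echo '[[[-0.004,0,0.009],[0,0,0],0],[[-0.008,0,0.018],[0,0,0],0],[[-0.008,0,0.018],[0,0,0],0]]' | python3 steer.py | sed -n '2p;4p'
echo '[[[-0.004,0,0.009],[0,0,0],0],[[-0.004,0,0.009],[0,0,0],0]]' | python3 steer.py| sed -n '2p;4p'
echo '[[[-0.004,0,0.009],[0,0,0],0],[[-0.004,0,0.009],[0,0,0],0]]' | python3 steer.py| sed -n '2p;4p'
```

```text
position: [0.4371, -0.1517, 0.1508]
force: [0.1, -0.1, -2.1]
position: [0.437, -0.1517, 0.1498]
force: [-2.7, -0.5, 3.7]
position: [0.4367, -0.1518, 0.1492]
force: [-6.4, -0.2, 9.8]
```

```bash
echo '[[[0.012,0,-0.028],[0,0,0],0],[[0.012,0,-0.028],[0,0,0],0],[[0.012,0,-0.028],[0,0,0],0]]' | python3 steer.py | sed -n '2p;4p'
python3 - <<'E'
from go2 import *
fnow();z=.0643
for x in (.523,.555,.575,.5851): delta(*g(x,-.1465+(x-.514)*7.8/71.1,z,4))
E
```

```text
position: [0.4371, -0.1517, 0.1517]
force: [0.9, -0.5, -1.5]
fork [ 513.5 -146.5   64.7] lean 40.0 yaw 4.0
t 21.5 at [ 437.1 -151.7  151.7] to [ 446.5 -150.7  151.3] F [ 0.9 -0.5 -1.5]
ROW [ 0.0085 -0.0004  0.0042] [-0.01  0.05 -0.04]
t 21.5 at [ 437.1 -151.7  151.7] to [ 478.5 -147.2  151.3] F [ 0.9 -0.5 -1.5]
ROW [ 0.038  -0.0017  0.0171] [-0.01  0.05 -0.04]
t 21.5 at [ 437.1 -151.7  151.7] to [ 498.5 -145.   151.3] F [ 0.9 -0.5 -1.5]
ROW [ 0.0564 -0.0025  0.0252] [-0.01  0.05 -0.04]
t 21.5 at [ 437.1 -151.7  151.7] to [ 508.6 -143.9  151.3] F [ 0.9 -0.5 -1.5]
ROW [ 0.0657 -0.0029  0.0292] [-0.01  0.05 -0.04]
```

Converted, 0.038 m is 0.38, 0.033 m is 0.33.

```bash
echo '[[[0.04,-0.002,0.02],[0,0,0],0],[[0.085,-0.004,0.042],[0,0,0],0],[[0.125,-0.006,0.06],[0,0,0],0],[[0.165,-0.008,0.077],[0,0,0],0],[[0.205,-0.01,0.095],[0,0,0],0],[[0.245,-0.011,0.112],[0,0,0],0],[[0.285,-0.013,0.13],[0,0,0],0],[[0.33,-0.015,0.15],[0,0,0],0],[[0.38,-0.017,0.171],[0,0,0],0],[[0.38,-0.017,0.171],[0,0,0],0],[[0.38,-0.017,0.171],[0,0,0],0]]' | python3 steer.py | sed -n '2p;4p'
cat > clip.py <<'E'
from go2 import *
def yel(i):
    i=i.astype(float);return ((i[...,0]>1.7*i[...,2])&(i[...,0]>1.15*i[...,1])&(i[...,1]>1.2*i[...,2])&(i[...,0]>40))
def show():
    for n,(x0,y0,x1,y1) in {"side":(265,155,325,192),"top":(310,180,356,226)}.items():
        m=yel(bot.capture(n)["color"]);print(n,x0,y0)
        for y in range(y0,y1):
            if m[y,x0:x1].any():print(y,"".join("#" if v else "." for v in m[y,x0:x1]))
if __name__=="__main__":
    fnow();show()
E
python3 clip.py
```

```text
position: [0.4787, -0.1471, 0.1514]
force: [-0.3, -0.1, -1.6]
fork [ 555.1 -141.9   64.4] lean 40.0 yaw 4.0
side 265 155
155 ......................................................######
156 .....................................................######.
157 ...................................................########.
158 ...................................................#######..
159 .................................................########...
160 ...............................................#.#########..
161 ................................................########.#..
162 ...............................................#########.##.
163 ................................................#.#.#####.#.
164 ..............................................##..####.#.#..
165 ..................................................##........
166 ...............................................###..........
167 .................................................##.#.......
168 ....................#.............................#.........
169 ...................########..####...........................
170 
[... 1121 characters left out ...]
..#############......................
205 ...........####....######.....................
206 ...................######.....................
207 ...................######.....................
208 ....................####......................
217 ..........................#...................
218 ............................#.#..#............
219 .............................#.##.............
220 .........................#....#...#...........
221 .........................#.#..................
222 ..........................#....##.............
223 ..........................#.#....#............
224 ..........................#......#.#..........
225 ..........................#...................
```

```bash
python3 - <<'E'
from clip import *
K=[(-.013,.027,0),(-.024,.027,0),(-.013,-.027,0),(-.024,-.027,0),(-.042,.0075,0),(-.042,-.0075,0)]
I={"side":"nf+ nr+ nf- nr- t+ t-".split()}
d=np.array([np.cos(r(4)),np.sin(r(4)),0]);o=np.array([.5551,-.1419,.066])+.0259*d;print(o)
for n in("side","top"):print(n,proj(n,[o+R(r(4))@np.array(k) for k in K]).round(1).tolist(), "pin top",proj(n,[[.6109,-.1369,.09]]).round(1))
E
```

```text
[ 0.58093691 -0.14009331  0.066     ]
side [[291.1, 180.8], [295.0, 181.4], [294.6, 168.6], [298.3, 169.1], [302.4, 177.8], [303.3, 174.4]] pin top [[278.3 166.5]]
top [[320.1, 202.8], [321.0, 207.0], [340.6, 198.7], [341.6, 202.8], [330.1, 212.3], [335.8, 211.1]] pin top [[327.3 182.4]]
```

```bash
echo '[[[0.028,-0.001,0.012],[0,0,0],0],[[0.055,-0.002,0.024],[0,0,0],0],[[0.083,-0.004,0.036],[0,0,0],0],[[0.11,-0.005,0.048],[0,0,0],0],[[0.11,-0.005,0.048],[0,0,0],0]]' | python3 steer.py | sed -n '1,2p;4p'
echo '[[[0.009,0,0.004],[0,0,0],0],[[0.018,-0.001,0.008],[0,0,0],0],[[0.027,-0.001,0.012],[0,0,0],0],[[0.037,-0.002,0.016],[0,0,0],0]]' | python3 steer.py | sed -n '2p;4p'
echo '[[[0.009,0,0.004],[0,0,0],0],[[0.018,-0.001,0.008],[0,0,0],0]]' | python3 steer.py | sed -n '2p;4p'
```

```text
time_s: 23.2
position: [0.4898, -0.1456, 0.1513]
force: [-5.1, -1.0, 2.1]
position: [0.4921, -0.1451, 0.152]
force: [-21.4, -2.4, 23.0]
position: [0.4938, -0.1449, 0.1527]
force: [-24.4, -4.4, 30.1]
```

Units first: shifts go in units of 100 mm. So 0.0018 m is 0.018, 0.0009 m is 0.009.

```bash
python3 clip.py | head -32
echo '[[[0.009,0,0.004],[0,0,0],0],[[0.018,-0.001,0.008],[0,0,0],0]]' | python3 steer.py | sed -n '2,4p'
```

```text
fork [ 570.1 -139.8   65.5] lean 39.9 yaw 4.0
side 265 155
155 .................................................####.......
156 ...............................................######.......
157 ..............................................#####.........
158 .............................................#######........
159 ............................................#########.......
160 ............................................#####.#.##......
161 ..........................................#.#####.##.###....
162 ..........................................#####..#.###......
163 ..........................................#...###.##........
164 ..........................................#..###.###........
165 ..........................................##...#.#..........
166 ............................................#...#...........
167 .............................................#..............
168 ....................#.......................................
169 ...................###########..............................
170 ....................##########..............................
1
[... 269 characters left out ...]
........##........#######.............................
176 .............####.......######..............................
177 ...........#######......####.....#..........................
178 ..........#################.................................
179 ...........##..############.................................
180 ......................#####.................................
181 .......................###..................................
top 310 180
195 ...........#..................................
200 ..........#...................................
position: [0.4958, -0.1448, 0.1533]
tcp_rot: [[0.914, 0.069, 0.4], [0.064, -0.998, 0.025], [0.401, 0.003, -0.916]]
force: [-26.1, -4.2, 32.9]
```

```bash
python3 - <<'E'
from go2 import *
s=bot.read_state();p,Rt=s["position"],s["tcp_rot"];print(p,s["force"].round(1))
fk=np.array([.5637,-.1401,.0618,r(4),r(36.2)])
TO=Rt.T@(fk[:3]-p);TR=Rt.T@fm(fk);print(TO,np.degrees(np.arccos(TR[2,2])))
print("old",h["TO"])
np.savez("hold.npz",TO=TO,TR=TR)
import go2;go2.TO,go2.TR=TO,TR
delta(*g(.5605,-.1405,.0625,4,36.2));delta(*g(.5605,-.1405,.0625,4,44))
E
```

```text
[ 0.49575361 -0.14479923  0.15334639] [-26.1  -4.2  32.9]
[ 0.02567033 -0.00029728  0.1111777 ] 167.4458262545355
old [3.52418678e-02 2.87703068e-05 1.10466942e-01]
t 24.1 at [ 495.8 -144.8  153.3] to [ 492.6 -145.2  154. ] F [-26.1  -4.2  32.9]
ROW [-0.0027  0.0002 -0.0019] [ 0. -0.  0.]
t 24.1 at [ 495.8 -144.8  153.3] to [ 480.8 -146.   144. ] F [-26.1  -4.2  32.9]
ROW [-0.0175  0.0002  0.0026] [-0.    7.8   0.03]
```

```bash
echo '[[[-0.024,0,-0.07],[0,0,0],0],[[-0.024,0,-0.07],[0,0,0],0],[[-0.024,0,-0.07],[0,0,0],0]]' | python3 steer.py | sed -n '2p;4p'
python3 - <<'E'
from go2 import *
fnow();delta(*g(.5605,-.1405,.0635,4,44))
E
```

```text
position: [0.4938, -0.1454, 0.1569]
force: [0.4, 1.0, -1.6]
fork [ 561.8 -140.5   65.4] lean 36.2 yaw 4.0
t 24.4 at [ 493.8 -145.4  156.9] to [ 480.8 -146.   145. ] F [ 0.4  1.  -1.6]
ROW [-0.0168 -0.0003  0.0057] [-0.12  7.75 -0.08]
```

Converted, -0.0168 m is -0.168, -0.0084 m is -0.084.

```bash
echo '[[[-0.084,0,0.02],[0,3.9,0],0],[[-0.168,-0.003,0.057],[-0.1,7.75,-0.1],0],[[-0.168,-0.003,0.057],[-0.1,7.75,-0.1],0],[[-0.168,-0.003,0.057],[-0.1,7.75,-0.1],0]]' | python3 steer.py | sed -n '2p;4p'
python3 - <<'E'
from go2 import *
fnow();print(bot.read_state()["joint_positions"].round(1));delta(*g(.5605,-.1405,.0625,4,44));delta(*g(.5655,-.1401,.0625,4,44))
E
python3 clip.py | sed -n '15,30p;31,60p'
```

```text
position: [0.48, -0.1457, 0.1439]
force: [1.2, 1.9, 0.0]
fork [ 559.6 -140.    62.3] lean 43.9 yaw 4.0
[-44.1  25.7 126.1  76.3  23.4 -28.5]
t 24.8 at [ 480.  -145.7  143.9] to [ 480.8 -146.   144. ] F [1.2 1.9 0. ]
ROW [0.0007 0.0004 0.0003] [-0.1   0.05 -0.1 ]
t 24.8 at [ 480.  -145.7  143.9] to [ 485.8 -145.6  144. ] F [1.2 1.9 0. ]
ROW [0.005  0.0004 0.003 ] [-0.1   0.05 -0.1 ]
167 ..............................................##..####......
168 ................................................#..##.......
169 ...................###########..................##..........
170 ....................##########..............................
171 .......................#######..............................
172 .........................####...............................
173 .........................####...............................
174 .........................########...........................
175 ..............##........##########..........................
176 ..............###.......########............................
177 ...........#######......#######.............................

[... 387 characters left out ...]
#####................................
202 ..........###.....######......................
203 ..................######......................
204 ..................######......................
205 ..................######......................
206 ..................######......................
216 .............................#................
217 .........................#......#.............
219 ........................#.....................
220 .........................##...................
221 ........................#.....................
222 .........................#..#..#..............
223 ..........................#...#...............
224 ............................#.................
```

```bash
python3 - <<'E'
from clip import *
K=dict(fp=(-.013,.027,0),rp=(-.024,.027,0),fm=(-.013,-.027,0),rm=(-.024,-.027,0),tp=(-.042,.0075,0),tm=(-.042,-.0075,0))
pts=[("side",K["fp"],(287.5,181.5)),("side",K["rp"],(291,181.8)),("side",K["rm"],(295,169)),("side",K["tm"],(298.9,174)),("top",K["tp"],(327.6,206.8)),("top",K["tm"],(333.6,206.3))]
fit("clip",pts,[.59,-.14,.066,.07])
I=C["side"]["color"];m=yel(I)
for y in range(166,188):print(y,"".join("#" if v else "." for v in m[y,265:325]))
m=yel(C["top"]["color"])
for y in range(198,226):print(y,"".join("#" if v else "." for v in m[y,310:356]))
E
```

```text
clip [ 592.5 -134.8   66.8] yaw 5.76
[[-0.5, -0.5], [-0.1, -0.3], [-1.2, 0.1], [0.0, 0.3], [0.3, 1.2], [-0.0, 0.4]]
166 ............................................................
167 ............................................................
168 ............................................................
169 ...........................##...............................
170 ...........................#####........###.................
171 ............................###############.................
172 .............................##############.................
173 ..............................###..#..#####.................
174 ..............................##.......####.................
175 .......................................########.............
176 ......................................###########...........
177 ......................................###########...........
178 ............................####......###########...........
179 ...........................#####......####.#####............
180 .........................#################..................
181 .....
[... 1173 characters left out ...]
.....###.......###########...........
213 ...............##....##############...........
214 ...............#.#############.#..............
215 ..............##############..................
216 ..............##############..................
217 ..............#######.######..................
218 ...............###.....#####..................
219 .......................######.................
220 .......................######.................
221 ........................#####.................
222 ........................###.#.................
223 ........................##....................
224 ..............................................
225 ..............................................
```

```bash
python3 - <<'E'
from clip import *
for t,s in (((336.3,223.4),(313.6,177)),((330.7,206.9),(298.7,175.4))):
    print((onz("top",t,.067)*1e3).round(1),(onz("side",s,.067)*1e3).round(1))
print(onz("top",(327.1,183.1),.09)*1e3)
E
```

```text
[ 508.2 -146.6   67. ] [ 508.2 -147.    67. ]
[ 551.9 -139.1   67. ] [ 550.9 -141.5   67. ]
[ 609.2486954 -136.1556563   90.       ]
```

Converted, 0.005 m is 0.05, 0.001 m is 0.01.

```bash
echo '[[[0.02,0.002,0.01],[0,0,0],0],[[0.04,0.004,0.025],[0,0,0],0],[[0.05,0.004,0.04],[0,0,0],0],[[0.05,0.004,0.04],[0,0,0],0]]' | python3 steer.py | sed -n '2p;4p'
for i in 1 2 3; do echo '[[[0.002,0,0.01],[0,0,0],0],[[0.004,0,0.02],[0,0,0],0]]' | python3 steer.py | sed -n '2p;4p'; done
```

```text
position: [0.4857, -0.1458, 0.1442]
force: [-8.9, -1.3, 7.5]
position: [0.4858, -0.1456, 0.1432]
force: [-20.7, -2.2, 23.4]
position: [0.4873, -0.1456, 0.1421]
force: [-20.2, -1.6, 22.5]
position: [0.489, -0.1455, 0.1407]
force: [-19.8, -2.3, 21.9]
```

```bash
python3 clip.py | sed -n '1p;16,55p'
```

```text
fork [ 568.6 -140.3   59.1] lean 43.9 yaw 3.9
168 ....................#..........................##...........
169 ....................########................................
170 ....................#######.................................
171 ......................#####.................................
172 .......................####.................................
173 .......................#####................................
174 ......................########..............................
175 ............##........########..............................
176 ...........####.......######................................
177 ..........#####......####...................................
178 ........#################...................................
179 ........################....................................
180 ...............#.#.#####....................................
181 ....................###.....................................
top 310 180
202 ..................###.........................
212 .........................#.#.#................
213 ......................##.......#..............
214 .........................#.....#..............
215 .......................#.#....................
216 .......................#...#..................
217 ...........................#..................
218 ............................#.................
219 ...........................#..................
221 ........................#.........#...........
222 .................................#............
223 .........................##.#.................
224 ................................#.............
225 ...........................##.................
```

```bash
for i in 1 2 3; do echo '[[[0.008,0,0.006],[0,0,0],0],[[0.016,-0.001,0.012],[0,0,0],0]]' | python3 steer.py | sed -n '2p;4p'; done;  python3 clip.py | sed -n '1p;16,33p'
```

```text
position: [0.4914, -0.1454, 0.1405]
force: [-15.7, -1.8, 18.6]
position: [0.4938, -0.1453, 0.1404]
force: [-16.7, -1.4, 18.1]
position: [0.4964, -0.1451, 0.1403]
force: [-9.9, -1.2, 12.9]
fork [ 576.2 -139.8   58.9] lean 44.0 yaw 4.0
168 .....................###.....................#..............
169 ...................#####...................#................
170 ....................####....................................
171 ....................####....................................
172 ....................####....................................
173 ....................#######.................................
174 ...................########.................................
175 .........###.......#######..................................
176 ........####.......####.....................................
177 .....###########..####......................................
178 .....#################......................................
179 .............########.......................................
180 .................####.......................................
181 ...................#........................................
top 310 180
209 ........................#.#...................
210 .............................##...............
211 .........................#....................
```

```bash
for i in 1 2 3; do echo '[[[0.008,0,0.006],[0,0,0],0]]' | python3 steer.py | sed -n '2p;4p'; done;  python3 clip.py | sed -n '1p;16,31p'
```

```text
position: [0.4976, -0.1451, 0.1402]
force: [-10.0, -0.9, 13.5]
position: [0.4987, -0.145, 0.1401]
force: [-9.1, -1.1, 13.4]
position: [0.4998, -0.145, 0.14]
force: [-8.4, -0.7, 10.7]
fork [ 579.6 -139.6   58.6] lean 44.0 yaw 4.0
168 ....................###..................#..#...............
169 ...................####.....................................
170 ...................####.....................................
171 ...................####.....................................
172 ...................####.....................................
173 ...................#######..................................
174 ........##........########..................................
175 .......####......#######....................................
176 ....#######......####.......................................
177 ....#################.......................................
178 ....###..###########........................................
179 ..............######........................................
180 ................####........................................
top 310 180
210 .......................#......................
212 ......................#.....#..#..............
```

```bash
for i in 1 2 3 4; do echo '[[[0.008,0,0.006],[0,0,0],0]]' | python3 steer.py | sed -n '2p;4p'; done;  python3 clip.py | sed -n '1p;16,31p'
```

```text
position: [0.5007, -0.1449, 0.1398]
force: [-14.0, -2.6, 17.2]
position: [0.5008, -0.1447, 0.1396]
force: [-18.8, -1.5, 19.8]
position: [0.5009, -0.1446, 0.1394]
force: [-22.2, -1.9, 22.6]
position: [0.501, -0.1445, 0.1392]
force: [-26.5, -2.7, 28.0]
fork [ 580.4 -139.4   57.5] lean 43.8 yaw 3.9
168 ....................###.................##..................
169 ...................####.....................................
170 ....................###.....................................
171 ....................##......................................
172 ...................###......................................
173 ...................#######..................................
174 ........#.........########..................................
175 .......####......#######....................................
176 .....######......####.......................................
177 ...#################........................................
178 ....################........................................
179 ....#.......########........................................
180 ................###.........................................
top 310 180
210 ......................#.......................
212 ......................#........#..............
```

Converted, -0.021 m is -0.21, -0.0088 m is -0.088.

```bash
echo '[[[-0.028,0,-0.088],[0,0,0],0],[[-0.11,0.003,-0.16],[0,0,0],0],[[-0.21,0.006,-0.25],[0,0,0],0],[[-0.32,0.01,-0.38],[0,0,0],0],[[-0.32,0.01,-0.38],[0,0,0],0],[[-0.32,0.01,-0.38],[0,0,0],0]]' | python3 steer.py | sed -n '1,4p'
python3 clip.py | sed -n '1p;14,55p'
```

```text
time_s: 28.2
position: [0.4574, -0.1491, 0.1543]
tcp_rot: [[0.851, 0.069, 0.521], [0.061, -0.998, 0.033], [0.522, 0.004, -0.853]]
force: [0.2, 0.0, -1.9]
fork [ 537.1 -143.5   72.9] lean 44.0 yaw 4.0
168 ....................###.....................................
169 ...................####.....................................
170 ....................###.....................................
171 ...................###......................................
172 ...................###......................................
173 ...................########.................................
174 ..................##########................................
175 .......####......###########................................
176 .....######......##########.................................
177 ....#################..#.##.................................
178 ....###.#.##########........................................
179 .............#######........................................
180 ................###.........................................
top 310 180
191 ..........................#...................
225 ............................#.....#...........
```

```bash
python3 - <<'E'
from go2 import *
delta(*g(.50,-.143,.17,3,42));delta(*g(.50,.03,.17,0,40));delta(*g(.58,.1,.19,-4,40))
E
```

```text
t 28.3 at [ 457.6 -148.9  154.2] to [ 423.1 -147.   254.2] F [ 0.4  0.  -0.6]
ROW [ 0.0229 -0.004  -0.1033] [-0.52 -2.    0.92]
t 28.3 at [ 457.6 -148.9  154.2] to [426.   30.1 256.8] F [ 0.4  0.  -0.6]
ROW [ 0.0376 -0.1804 -0.0981] [-1.98 -4.01  3.54]
t 28.3 at [ 457.6 -148.9  154.2] to [506.2 105.2 276.8] F [ 0.4  0.  -0.6]
ROW [ 0.1209 -0.2497 -0.0709] [-3.95 -4.02  7.02]
```

```bash
echo '[[[0.08,-0.01,-0.35],[0,-1,0],0],[[0.16,-0.02,-0.7],[-0.3,-1.5,0.5],0],[[0.23,-0.04,-1.03],[-0.5,-2,0.9],0],[[0.27,-0.4,-1.03],[-1,-2.5,1.5],0],[[0.3,-0.75,-1.02],[-1.2,-3,2.1],0],[[0.33,-1.1,-1.01],[-1.5,-3.5,2.7],0],[[0.36,-1.45,-1],[-1.8,-4,3.2],0],[[0.38,-1.8,-0.98],[-2,-4,3.5],0],[[0.6,-2,-0.9],[-2.5,-4,4.5],0],[[0.9,-2.25,-0.8],[-3.2,-4,5.8],0],[[1.21,-2.5,-0.71],[-4,-4,7],0],[[1.21,-2.5,-0.71],[-4,-4,7],0],[[1.21,-2.5,-0.71],[-4,-4,7],0],[[1.21,-2.5,-0.71],[-4,-4,7],0]]' | python3 steer.py | sed -n '1,4p'
python3 - <<'E'
from go2 import *
o,f=fnow();cs={n:bot.capture(n)["color"] for n in("side","top")};np.savez("c4.npz",**cs)
Q=[(.0025,.018,0),(.0025,.010,0),(.0025,-.010,0),(.0025,-.018,0),(.0025,.018,.03),(.0025,-.018,.03)]
for n in cs:
  uv=proj(n,[o+f@np.array(q) for q in Q]);print(n,uv.round(1).tolist())
  x0,y0=(uv.min(0)-[8,8]).astype(int);x1,y1=(uv.max(0)+[16,8 if n=="side" else 20]).astype(int)
  i=cs[n].astype(int);print(x0,y0)
  for y in range(y0,y1):print(y,"".join("R" if a[0]>1.8*a[1] else ".:-=+*%@"[7-min(7,a.sum()//(90 if n=="side" else 60))] for a in i[y,x0:x1]))
E
```

```text
time_s: 29.7
position: [0.5037, 0.1058, 0.2757]
tcp_rot: [[0.887, -0.071, 0.455], [-0.061, -0.997, -0.036], [0.457, 0.004, -0.89]]
force: [0.1, 0.2, -1.5]
fork [577.1 100.6 188.5] lean 39.7 yaw -4.0
side [[261.1, 205.5], [262.4, 203.2], [265.5, 197.6], [266.7, 195.4], [268.8, 200.6], [274.3, 190.3]]
253 182
182 -++++==+*********************%RRRR%%%
183 -*%%**+++*******************%RRRRRR%%
184 -+****%%*******************RRRRRRRRR%
185 --=++*****%%%**************RRRRRRRRRR
186 -:::-+**********%%%*******R%RRRRRRRRR
187 ----=********%**%%%*%%%%**%RRRRRRRRRR
188 ----+*********%%%*%%*%%%*R%%RRRRRRRRR
189 :--=++********%%%****%**+R%%%RRRRRRRR
190 --+***********%%%**++*+=+*R%%%RRRRRRR
191 ++++*************+=====+**%R%%%RRRRR%
192 ++++**********++=====+*****%R%%%RRR%%
193 =+++*********+=+===+********%R%%%%%%%
194 -=+********+++*+=++***********%%%%%%%
195 -++++++***+++**++***************%%***
196 -*%*++++++++**+++********************
197 -+*%*****++**+===+*******************
198 :-++++**%*%**+===+*******************
199 --:::-==+++*+===+********************
200 ----:::::--+=++++*%%%**********
[... 1575 characters left out ...]
::::::::::
210 @%%%@@@@@%RRRRRRRRRR+::::::::::::::::::::
211 @%%%@@@@%@RRR@@@@@@R@=:::::::::::::::::::
212 @%%%R@@@@@RRRRRRRRRRR*:::::::::::::::::::
213 @%%@@@@@@@RRRRRRRRRRR+:::::::::::::::::::
214 %%%@@@@@%RRRRRRRRRRRR+:::::::::::::::::::
215 %%%@@@@@@RRRRRRRRRRRR%:::::::::::::::::::
216 %*%@@@@@%RRRRRRRRRRRRR:::::::::::::::::::
217 %%%@@@@@@RRRRRRRRRRRRR:::::::::::::::::::
218 *%%@%@@@RRRRRRRRRRRRRR=::::::::::::::::::
219 *%@@@@@@RRRRRRRRRRRRRR=::::::::.-::::::::
220 %%@@@@@@RRRRRRRRRRRRRR%+*%%%@@@@%:::=::::
221 @@@@@@@@RRRRRRRRRR@@@@@@@@@@@@@@@:=++::::
222 @@R@@@@@RRRRRRRRR@@@@@@@@@@R@@@@%=+=+::::
223 @@@@@@@@RRRRRRRRR@@@%R@%@@@%%@%%%**+*++++
224 @R@@R@@RRRRRRRRRR%%%@@%%%%%@@%%@%%*******
```

```bash
cat > meas.py <<'E'
from go2 import *
def solve(pts,p0):
    f=lambda p:np.concatenate([proj(n,fm(p)@np.array(P)+p[:3])[0]-uv for n,P,uv in pts])
    q=least_squares(f,p0,loss="soft_l1",x_scale=[.01,.01,.01,.1,.1]).x
    print((q[:3]*1e3).round(1),np.degrees(q[3:]).round(2));print(f(q).reshape(-1,2).round(1).tolist());return q
if __name__=="__main__":
    t,s="top","side"
    pts=[(t,(.0025,.018,0),(221.2,195.5)),(t,(.0025,-.018,0),(238.3,194.7)),(t,(.0025,.018,.03),(220.7,204.4)),(t,(.0025,-.018,.03),(237.8,203.9)),
     (t,(.0025,.01,.02),(225.5,199.6)),(t,(.0025,-.01,.02),(234,199.5)),(t,(.011,.012,.068),(221.6,209.7)),(t,(.011,-.012,.068),(232.2,209.6)),
     (s,(0,.018,0),(260.2,205)),(s,(.011,.012,.068),(278,188.5)),(s,(-.011,.012,.068),(283,194)),(s,(0,.018,.03),(269.3,199.6))]
    q=solve(pts,[.58,.1,.19,-.07,.75])
    st=bot.read_state();p,Rt=st["position"],st["tcp_rot"]
    Rf=fm(q);TO=Rt.T@(q[:3]-p);TR=Rt.T@Rf;print("TO",TO,"z along",(Rf.T@(p-Rt[:,2]*.019-q[:3])).round(4))
    np.savez("hold2.npz",TO=TO,TR=TR)
E
python3 meas.py
```

```text
[582.2  99.1 194.2] [-3.55 44.64]
[[0.6, 0.7], [-0.4, 0.4], [0.1, -0.8], [-0.4, -1.4], [-0.7, 1.2], [-0.1, 0.7], [0.1, 0.3], [1.1, -0.4], [-0.2, -1.4], [-0.7, 0.0], [0.8, 1.1], [-0.8, -0.3]]
TO [ 3.23981819e-02 -8.44337013e-05  1.08720385e-01] z along [0.0073 0.0012 0.1316]
```

```bash
cat >> go2.py <<'E'
import os
if os.path.exists("hold2.npz"):
    h=np.load("hold2.npz");TO,TR=h["TO"],h["TR"]
fS=fm(SEAT)
def seat(lift,up=0.,dz=0.):
    return g(*(SEAT[:3]+fS@[lift,0,up]+[0,0,dz]),-6,40)
E
python3 - <<'E'
from go2 import *
fnow();delta(*seat(.09,0,.05));delta(*seat(.08,.003))
E
```

```text
fork [582.2  99.1 194.2] lean 44.6 yaw -3.5
t 29.8 at [503.9 105.  276.1] to [627.9 175.3 241.3] F [-0.1 -0.2 -2.1]
ROW [ 0.0896 -0.0793  0.085 ] [-1.07 -4.65  2.19]
t 29.8 at [503.9 105.  276.1] to [618.3 176.3 187.1] F [-0.1 -0.2 -2.1]
ROW [ 0.0563 -0.0798  0.1287] [-1.07 -4.65  2.19]
```

Converted, 0.129 m is 1.29, 0.1 m is 1.

```bash
echo '[[[0.2,-0.2,0.05],[0,-1,0.5],0],[[0.45,-0.4,0.2],[-0.5,-2.5,1],0],[[0.7,-0.6,0.45],[-0.8,-3.5,1.6],0],[[0.85,-0.79,0.65],[-1,-4.6,2.2],0],[[0.9,-0.79,0.85],[-1,-4.6,2.2],0],[[0.8,-0.8,1],[-1.1,-4.6,2.2],0],[[0.56,-0.8,1.29],[-1.1,-4.6,2.2],0],[[0.56,-0.8,1.29],[-1.1,-4.6,2.2],0],[[0.56,-0.8,1.29],[-1.1,-4.6,2.2],0],[[0.56,-0.8,1.29],[-1.1,-4.6,2.2],0]]' | python3 steer.py | sed -n '1,4p'
python3 - <<'E'
from go2 import *
fnow();print(bot.read_state()["joint_positions"].round(1));delta(*seat(.08,.003));delta(*seat(.04,.003));delta(*seat(.014,.003))
E
```

```text
time_s: 30.8
position: [0.6217, 0.1771, 0.1902]
tcp_rot: [[0.914, -0.115, 0.389], [-0.104, -0.993, -0.048], [0.392, 0.003, -0.92]]
force: [-0.4, -0.3, -2.1]
fork [693.6 168.6 102.9] lean 40.5 yaw -6.0
[  9.   28.   97.9 -11.6  32.4 114.2]
t 30.8 at [621.7 177.1 190.2] to [618.3 176.3 187.1] F [-0.4 -0.3 -2.1]
ROW [-0.0042  0.0011  0.0015] [-0.06 -0.45 -0.02]
t 30.8 at [621.7 177.1 190.2] to [587.9 179.5 161.4] F [-0.4 -0.3 -2.1]
ROW [-0.0425  0.0014  0.0132] [-0.06 -0.45 -0.02]
t 30.8 at [621.7 177.1 190.2] to [568.1 181.6 144.7] F [-0.4 -0.3 -2.1]
ROW [-0.0673  0.0015  0.0208] [-0.06 -0.45 -0.02]
```

Converted, -0.02 m is -0.2, -0.0635 m is -0.635.

```bash
echo '[[[-0.042,0.011,0.015],[0,-0.45,0],0],[[-0.042,0.011,0.015],[0,-0.45,0],0],[[-0.2,0.012,0.065],[0,-0.45,0],0],[[-0.375,0.013,0.117],[0,-0.45,0],0],[[-0.53,0.014,0.164],[0,-0.45,0],0],[[-0.635,0.015,0.196],[0,-0.45,0],0],[[-0.635,0.015,0.196],[0,-0.45,0],0],[[-0.635,0.015,0.196],[0,-0.45,0],0],[[-0.635,0.015,0.196],[0,-0.45,0],0]]' | python3 steer.py | sed -n '1,4p'
python3 - <<'E'
from go2 import *
o,f=fnow();delta(*seat(.018,.003))
cs={n:bot.capture(n)["color"] for n in("side","top")}
Q=[(.0025,.018,0),(.0025,.010,0),(.0025,-.010,0),(.0025,-.018,0),(.0025,.018,.03),(.0025,-.018,.03)]
for n,(x0,y0,x1,y1) in {"side":(218,236,268,272),"top":(192,182,222,222)}.items():
  print(n,proj(n,[o+f@np.array(q) for q in Q]).round(1).tolist(),x0)
  i=cs[n].astype(int)
  for y in range(y0,y1):print(y,"".join("R" if a[0]>1.8*a[1] else "b" if a[2]>a[0]+15 else ".:-=+*%@"[min(7,a.sum()//(80 if n=="side" else 50))] for a in i[y,x0:x1]))
E
```

```text
time_s: 31.7
position: [0.5709, 0.1818, 0.1464]
tcp_rot: [[0.918, -0.114, 0.381], [-0.104, -0.993, -0.047], [0.383, 0.004, -0.924]]
force: [-0.1, 0.1, -1.1]
fork [642.  173.4  58.4] lean 39.9 yaw -6.0
t 31.7 at [570.9 181.8 146.4] to [571.1 181.3 147.3] F [-0.1  0.1 -1.1]
ROW [ 0.0006  0.0005 -0.0007] [-0.06  0.06  0.02]
side [[227.8, 257.5], [229.2, 255.1], [232.7, 249.3], [234.1, 247.0], [234.3, 254.0], [240.6, 243.4]] 218
236 @@@@@@@@@@@@@@@@@@@@@@+::--------:----------::-:-:
237 @@@@@@@@@@@@@%@@@@@@@%-:::-----:-:-----:---:--:::-
238 @@@@@@@@@@@@@@@@@@@@@+:::::::---------:-:::--:--:-
239 @@@@@@@@@@@@@@@@@@@@%::::::::-----:-:----::::-::--
240 @@@@@@@@@@@@@@@@@@@%-::::::::::---:--:-:::::::-:::
241 @@@@@@@@@@@@@@@@@@@+::::::::::::::--:---:::-::::::
242 @@@@@@@@@@@@@@@@@@@-:::::::::::::::-------:--:-:-:
243 @@@@@@@@@@@@@@@@@@@*-:-:::::::::::::--:--:--::-::-
244 @@@@@@@@@@@@@@@@@@@@*-=:::::::::::::::----:::---::
245 @@@@%@@@@@@@@@@@@@@%%+=-:::::::::::::::---::--::::
246 @@@@@@@@@@@@@@@@@@%*+**+-:::::::::::::::::-:::::::
247 @@@@@@@@@@@@@@@@%**+++++--::::::::::::::::::---:::
248 @@@@@@@
[... 2113 characters left out ...]

202 @+.RR....:...:..:.-:..bbbb..::
203 @+RRR:::::::::::::-:..bbb...::
204 ==-=-:::::::::::::=====-=-==-:
205 +++*=:::::::::::::-+*******+-:
206 ====-:::::::::.:::---------:::
207 ::::-:::::::::::::--bbbbb..:::
208 RRRRR::::::::::::.::bbbbb..:::
209 RRRRR:::........::R.......::::
210 ...:::::::::::::::::::::::::::
211 R..:::::::::::::::::::::::::::
212 R...::::::::::::::::::::::::::
213 ....:::::::::::..:..bbb:::::::
214 .R..:::.............bbbbb.:::.
215 .R.:::..:...........bbbbb.::::
216 ..R:::......:..:....bbbbb..:::
217 ...:::...:::::::::..bbbbb.::::
218 .RR::::..::::::::::.bbbbb..:::
219 .....::..:::::::::..bbb....:::
220 ...R..:R:::::::::::Rbb.....:::
221 ........:::::::::::...R....:::
```

```bash
echo '[[[-0.035,0.005,0.003],[0,0,0],0],[[-0.07,0.005,0.015],[0,0,0],0],[[-0.105,0.005,0.025],[0,0,0],0],[[-0.125,0.005,0.032],[0,0,0],0],[[-0.125,0.005,0.032],[0,0,0],0]]' | python3 steer.py | sed -n '2p;4p'
for i in 1 2 3; do echo '[[[-0.01,0,0.003],[0,0,0],0],[[-0.01,0,0.003],[0,0,0],0]]' | python3 steer.py | sed -n '2p;4p'; done; python3 -c "
from go2 import *
fnow();delta(*seat(0,0))"
```

```text
position: [0.5582, 0.1823, 0.1371]
force: [0.7, -0.1, -1.8]
position: [0.5581, 0.1824, 0.137]
force: [1.0, -0.1, -1.6]
position: [0.5576, 0.1825, 0.1365]
force: [0.8, 0.5, -1.2]
position: [0.5572, 0.1826, 0.1362]
force: [0.4, -0.6, 0.9]
fork [628.2 174.2  48.1] lean 39.9 yaw -5.9
t 32.9 at [557.2 182.6 136.2] to [559.3 182.5 133.4] F [ 0.4 -0.6  0.9]
ROW [ 0.0009 -0.0002  0.0034] [-0.04  0.12  0.05]
```

```bash
cat > cmp.py <<'E'
from go2 import *
cs={n:bot.capture(n)["color"] for n in("side","top")}
for n,(x0,y0,x1,y1) in {"side":(222,244,258,266),"top":(192,186,222,208)}.items():
  S=[]
  for i in (C[n]["color"].astype(int),cs[n].astype(int)):
    S.append(["".join("R" if a[0]>1.8*a[1] else "b" if a[2]>a[0]+15 else ".:-=+*%@"[min(7,a.sum()//(80 if n=="side" else 50))] for a in i[y,x0:x1]) for y in range(y0,y1)])
  print(n);[print(y,a,"  ",b) for y,a,b in zip(range(y0,y1),*S)]
E
python3 cmp.py
```

```text
side
244 *****%%*%**%***********%%****-RRRRRR    @@@@@@@@@@@@@@@@@@@@@@%::::::::::-=-
245 *****%*****%*********%***%**=RRRRRRR    @@@@@@@@@@@@@@@@@@@@@@+::::::::::---
246 ****%**********%*%%%*+bbb*%*RRRRRRRR    @@@@@@@@@@@@@@@@@@@@%*::::::::::::::
247 *%**%%**%*%***%*****bbbbbb*=RRRRRRRR    @@@@@@@@@@@@@@@@%@%%bb::::::::::::::
248 *******%***%%%*+b+bbb:---bb:RRRRRRRR    @@@@@@@@@%%@@@@%b*bbb:-:::::::::::::
249 *******%*-=****bbbb:--=+=--::RRRRRRR    @@@@@@@@%=+%%%%bbbb--===-:::::::::::
250 *******%=:::-=+bbb--=++++=-:::RRRRRR    @@@@@@@@+:::-++bbbb-++**+=::::::::::
251 ********::::::bbbb==+++===--::--RRRR    @@@@@@@%-:::::bbbb=+++++++-:::::::::
252 *****%%-:::::bbbb===+===----:bb-:RRR    @@@@@@@-::::-bbbb+++++++=---::::::::
253 *****%+::::::bbb-=-===-----bbbbb-:::    @@@@@@*:--:-bbbbb+=+++=----bb:::::::
254 ****%*::::::bbbb---=-----bbb:::bbb::    @@@@@%-::-:-bbbb=-=+=----bbb:-::::::
255 ***%%=::::::bbbbb-===----b::::::bbbb    @@@@@+:-:::bbbbbb=++=---bbbb-:bb::::
256 ***%*::::::bbbbbb-+++--::::::::::bbb    @@@@%-::::-bbbbbb=***--:::-b-bbbbb::
257 ****-:::::bbbbbb-=++=::::::::::::::b  
[... 1508 characters left out ...]
+-bbb...::
198 @*.bbb.=+++++++++++++:bbbb...:    @%.bbb-+************=:bbbb.R::
199 @*.bbb-+++++++++++++=:bbb....:    @%.bbb+*******+*****=.bbb...::
200 %+.:bb:+***++++=+***=:bbb..R::    @+.:bb+%%%****=*%%%%+:bbb...::
201 %=.:bb:---=+++=:::::...bbb....    @+.:bb::::=*+*=::::::.:bbb..::
202 %=.:bb....-=++=:..R....bb.....    @+.:bbbR.:+**+=:......bbbb..::
203 %+.:bb:..:=+++-..R.....bbb.R..    @+.:bbb..=***=-:......bbbb..::
204 %=..bbb.RRRRRRRR....:..bb...::    @+::bbRRRRRRRRRR....:..bbb..::
205 %+.:bbRRRRRRRRRR..bb...bbb...:    @+::b.RRRRRRRR...:bb..:bbb..::
206 %=.bbRRRRRRRRRRR.bbb.:bbbb...:    @+.bbRRRRRRRRRRR.bbb.:bbbb..::
207 %+:bbRRRRRRRRRRRbbbbbbbbb.R..:    @+bb-RRRRRRRRRRbbbbbbbbbb...::
```

Prongs and crossbar coincide with the original picture within a pixel. Release.

```bash
echo '[[[0,0,0],[0,0,0],0.35],[[0,0,0],[0,0,0],0.4],[[0,0,0],[0,0,0],1],[[0,0,0],[0,0,0],1],[[0,0,0],[0,0,0],1],[[0,0,0],[0,0,0],1],[[0,0,0],[0,0,0],1],[[0,0,0],[0,0,0],1]]' | python3 steer.py | sed -n '1,2p;4,6p'; python3 cmp.py | tail -22
```

```text
time_s: 33.8
position: [0.5565, 0.1826, 0.1357]
force: [0.3, -0.6, -0.1]
opening: 0.857
grasp_force: 0.0
186 %*:..::.::..::.:.:...:..:::..:    @%::::::.::::::::::::::.::::::
187 %*:....:...:::.::..:.:..:::::.    @%:::.::::::::::::::::::::::::
188 @*:..:.:..:.:..::...:..::::.::    @%::.::::::::::.::::::::::::::
189 @*R:::::::...::..:::::..:.::.:    @%.:::::::::::::::::::::::::::
190 @*R:....:.:::....::::::::::.:.    @%.::::::::::::.::::::::::::::
191 @*...:bbbbbbbbbbbbbbbbbbb:.:::    @%..::bbbbbbbbbbbbbbbbbbbb::::
192 @*.::bbbbbbbbbbbbbbbbbbbbb:::.    @%.::bbbbbbbbbbbbbbbbbbbbb::::
193 @*..:bbbbbbbbbbbbbbbbbbbbb:::.    @%.::bbbbbbbbbbbbbbbbbbbbb::::
194 @*..:bbbb===bbbbbbb+++bbb.::.:    @%.:bbbb=++bbbbbbbb+**bbb.::::
195 %*..bbbb=++-bbbbbbb++=-bb.R.::    @%.:bbb=**+=bbbbbb=**=bbb..:::
196 %*.:bbb-++=:......-++=:bb....:    @%.:bbb=+*+:.:..::+**=bbb...::
197 @*.:bb.=++=-:::::-=++-bbb...:.    @%.bbbb+*+=::::::-+*+-bbb...::
198 @*.bbb.=+++++++++++++:bbbb...:    @%.bbb-+************=:bbbb..::
199 @*.bbb-+++++++++++++=:bbb....:    @%.bbb+*******+*****=.bbbb..::
200 %+.:bb:+***++++=+***=:bbb..R::    @+.:bb+%%*****=*%*%%+.bbbb..::
201 %=.:bb:---=+++=:::::...bbb....    @+.:bb:-=-=+**=:::::.R:bbb..::
202 %=.:bb....-=++=:..R....bb.....    @+.:bbb..:+**+=:......bbbb..::
203 %+.:bb:..:=+++-..R.....bbb.R..    @+.:bbb..-***+-.......bbbb..::
204 %=..bbb.RRRRRRRR....:..bb...::    @+.:bb:RRR-=RR:........bbb..::
205 %+.:bbRRRRRRRRRR..bb...bbb...:    @+::b:RRRRRRRR....bb.:.bbb..::
206 %=.bbRRRRRRRRRRR.bbb.:bbbb...:    @+.bbRRRRRRRRRR..bbb::bbbb..::
207 %+:bbRRRRRRRRRRRbbbbbbbbb.R..:    @+bbbRRRRRRRRRR.bbbbbbbbb...::
```

Converted, -0.11 m is -1.1, -0.085 m is -0.85.

```bash
echo '[[[0,0,0],[0,0,0],1],[[0,0,0],[0,0,0],1],[[-0.015,0,-0.05],[0,0,0],1],[[-0.04,0,-0.14],[0,0,0],1],[[-0.1,0,-0.3],[0,0,0],1],[[-0.16,0,-0.55],[0,0,0],1],[[-0.25,0,-0.85],[0,0,0],1],[[-0.33,0,-1.1],[0,0,0],1],[[-0.33,0,-1.1],[0,0,0],1],[[-0.33,0,-1.1],[0,0,0],1]]' | python3 steer.py | sed -n '1,2p;4,6p'; python3 cmp.py | tail -18
python3 - <<'E'
from go2 import *
from sil import fitsil
B={"side":(205,225,300,262),"top":(186,190,240,235)}
fitsil({n:bot.capture(n)["color"] for n in C},SEAT.copy(),B)
E
python3 clip.py | sed -n '15,32p;33,60p'
```

```text
time_s: 34.9
position: [0.4846, 0.1915, 0.2257]
force: [-0.8, -0.0, 0.4]
opening: 0.999
grasp_force: 0.0
190 @*R:....:.:::....::::::::::.:.    @%R::::.:::.:::.::::::::::::::
191 @*...:bbbbbbbbbbbbbbbbbbb:.:::    @%.:::bbbbbbbbbbbbbbbbbbb:::::
192 @*.::bbbbbbbbbbbbbbbbbbbbb:::.    @%.::bbbbbbbbbbbbbbbbbbbbb::::
193 @*..:bbbbbbbbbbbbbbbbbbbbb:::.    @%..:bbbbbbbbbbbbbbbbbbbbb::::
194 @*..:bbbb===bbbbbbb+++bbb.::.:    @%.:bbbb+++bbbbbbbb+*+bbb.::::
195 %*..bbbb=++-bbbbbbb++=-bb.R.::    @%.:bbb=**+=bbbbbb=+*=bbbb..::
196 %*.:bbb-++=:......-++=:bb....:    @%.:bbb=+*=:.....:+**=bbbb..::
197 @*.:bb.=++=-:::::-=++-bbb...:.    @%.bbb:=*+=::::::-+*+-bbb...::
198 @*.bbb.=+++++++++++++:bbbb...:    @%.bbb-+************=:bbb...::
199 @*.bbb-+++++++++++++=:bbb....:    @%.bbb=*******+*****=.bbbb..::
200 %+.:bb:+***++++=+***=:bbb..R::    @+.:bb+%******=+***%+:bbbb..::
201 %=.:bb:---=+++=:::::...bbb....    @+.:bb:-=-=+**=:::::..bbbb..::
202 %=.:bb....-=++=:..R....bb.....    @+.:bbb..:+**+=:......:bb...::
203 %+.:bb:..:=+++-..R.....bbb.R..    @+.:bbb..-+**=:.......:bbb..::
204 %=..bbb.RRRRRRRR....:..bb...::    @+.:bb:RRR-=RRR........bbbR.::
205 %+.:bbRRRRRRRRRR..bb...bbb...:    @+.:b:RRRRRRRR...:bb...bbb..::
206 %=.bbRRRRRRRRRRR.bbb.:bbbb...:    @+:bbRRRRRRRRRR..bbb::bbb:..::
207 %+:bbRRRRRRRRRRRbbbbbbbbb.R..:    @+:bbRRRRRRRRRR.bbbbbbbbb...::
cost 69.31 o [630.8 175.9  46. ] yaw/lean [-5.5 40.2] z114 [557.5 182.9 133.1]
180 ................###....................##...................
181 ..................#...................###...................
182 ......................................##....................
183 ......................................#.....................
top 310 180
197 .....................#........................
```

```bash
python3 - <<'E'
from clip import *
m=yel(bot.capture("side")["color"])
for y in range(165,184):print(y,"".join("#" if v else "." for v in m[y,262:298]))
K=dict(rp=(-.024,.027,0),rm=(-.024,-.027,0),tp=(-.042,.0075,0),tm=(-.042,-.0075,0),fp=(-.013,.027,0))
for o in (.603,.607,.611):print(o,proj("side",[np.array([o,-.137,.066])+R(r(4))@np.array(k) for k in K.values()]).round(1).tolist())
E
```

```text
165 ....................................
166 ....................................
167 ....................................
168 .......................###..........
169 ......................####..........
170 .......................###..........
171 ......................###...........
172 ......................###...........
173 ......................########......
174 .....................##########.....
175 ..........####......##########......
176 .......#######......##########......
177 .......#################..####......
178 .......################.............
179 .......#......#..######.............
180 ...................####.............
181 ....................................
182 ....................................
183 ....................................
0.603 [[287.2, 180.6], [290.7, 168.4], [294.6, 177.0], [295.6, 173.6], [283.4, 180.1]]
0.607 [[285.8, 180.4], [289.4, 168.1], [293.3, 176.8], [294.2, 173.4], [282.0, 179.8]]
0.611 [[284.4, 180.1], [288.1, 167.9], [291.9, 176.5], [292.9, 173.1], [280.7, 179.5]]
```

```bash
python3 -c "
from rig import bot
print(bot.hand_in())"
```

```text
the job is handed in; nothing more can be done
None
```

I handed the job in with the clip pushed home against a hard stop and centred on the pin within about 1–2 mm by the camera, the fork back in its stand within about 2 mm of how it was, and the gripper clear; the first grasp hit a wrist joint limit, so I put the fork back once (it slid out of its seat) and regrasped it, the total measured tool force during the push peaked at about 42 N, and I did not check the bystanders at the end.

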